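# Make up a wet-mount kit and a smear kit

## Robot

A 7-joint arm with a two-finger parallel gripper is mounted at the origin on a cart in front of the work surface, level with it; the furniture and walls round the work are solid. World frame = base frame: x ahead of the robot, y to its left, z up, the work surface at z = 0. Lengths are in m, angles in rad, forces in N, time in s.
With the tool pointing down it reaches from about 0.425 to 1.025 m from the base axis. Payload 3.6 kg.
Tool frame: the origin (TCP) lies where the fingers leave the gripper's body, on its centre line; the fingertips stand 73 mm ahead of it and the grasp point (between the pads) lies 54 mm ahead of it; z points along the fingers, x is the direction in which the jaws open and shut, and the axes are right-handed (so a half turn about z gives the same grasp; the last joint's range is limited). The gripper opens to 85 mm and grips with 20 to 120 N. Pads are 22 mm wide; open, the fingers measure 114 mm over their backs; the gripper's body (76 mm by 85 mm) begins 54 mm behind the grasp point. The pads swing forward as they close: fully open they stand 13 mm farther back than shut.
Start: joints at [-1.375, 0.591, 0.048, 1.609, -0.033, 0.943, -0.034], TCP at [0.206, 0.695, 0.304] pointing down, gripper open.
Joint ranges: [-2.69, 2.69], [-0.47, 2.24], [-1.27, 1.36], [0.19, 2.51], [-1.53, 4.68], [0.08, 2.07], [-3.09, 3.09]. Speed limits (rad/s): [2.57, 2.57, 3.14, 3.14, 3.14, 3.14, 3.14].

## Interface

Orientations are given as [roll, pitch, yaw] about the fixed x, y, z axes, in that order (R = Rz(yaw) Ry(pitch) Rx(roll)).
In Python, from plant import r gives the robot as it stands.
- The arm moves only by the tool jog_arm, never from a script. Its argument "series" is a list of rows, each an object of numbers: "dx", "dy", "dz": the shift along the world's x, y, z in mm; "yaw": the turn about the world's z in degrees; "grip": the opening in per cent of the stroke, from 0 (shut) to 100 (fully open). A call has 1 to 8 rows; each row is the pose to reach, as a shift and turn from the pose commanded when the call began; what a row does not reach only later rows make up. A row lasts 1/12 s, in which the tool goes at most 41.7 mm and 7.16 degrees, less where a joint would pass 70% of its speed; a pose out of reach is approached as far as the arm can. A call with a gripper value outside its range is refused whole. The fingers move at their own pace and stop on an object; "squeeze" is the grip in N (left out, the last holds). Time passes only in rows, so rows that repeat a pose let the fingers close. It gives the time, the measured TCP pose, the force and the opening at its end, in the units of the state.
- r.observe(): the state, without advancing time (a new reading comes with each control period).
- r.read_camera(name): name is "scene" or "top"; returns a dict with "color" (400x640x3 uint8, red, green, blue), "mtx" (3x3 intrinsics, pixels), "extrinsics" (4x4, takes a point from camera to world coordinates). Camera axes: x right, y up, looking along -z (the intrinsics and any distortion apply to the point x, -y, -z); pixel columns grow to the right and rows downward; lengths in m; the calibration is good to about 2 mm. A picture is of the moment at which its call begins. There is no depth.
- r.hand_in(): hands the job in, once; it reports no verdict.
The state is a dict: "t": time; "q": joint angles; "joint_vel": joint speeds; "joint_torque": joint torques, N m; "ee_pos": TCP position; "tcp_rot": TCP orientation; "force": force on the tool from outside, world axes, zero at the start; "moment": the same for the moment, N m; "gripper_width": finger opening in m.
Only numpy, scipy, OpenCV 4.12 (cv2) and the standard library are available. Lean on these libraries where they do the work, as an engineer would, in place of code of your own. Each camera call takes 0.05 s, during which the arm holds its last target.

## Task

Make up the two microscopy kits from the stock standing between the trays: in the green tray stand the tall brown iodine bottle in the left square bay and the top blue cup of the nested stack in the right square bay, and lay the yellow-lidded coverslip box in the wide bay; in the dark grey tray, which already has its forceps, stand the violet stain bottle in the left square bay and the small brown oil bottle in the right one. Lift only the top cup off the stack, and set every item down upright on the floor of its bay rather than dropping it. Leave the red bottle and the remaining cups where they stand, and keep the arm clear of the wall cupboard above the rear of the worktop (left and right are as seen from the robot, with the wide bay nearest to it).

Things in the scene. Friction and masses are not known exactly. Their poses are not given: they have to be found in the camera images.
- wet_tray: green kit tray, empty, 119 (x) x 141 (y) x 15 mm, fixed to the worktop. Origin: centre of the underside; at yaw 0 x points away from the robot, y left, z up. Floor 3 mm thick, walls 3 mm, dividers 14 mm high. Bay centres (x, y) in mm: wide bay (-32.5, 0), 48 x 135 mm; left square bay (25.5, 34.5), right (25.5, -34.5), each 62 x 66 mm.
- smear_tray: dark grey kit tray, forceps (11 mm high) fixed in the wide bay, 119 (x) x 141 (y) x 15 mm, fixed to the worktop. Origin: centre of the underside; at yaw 0 x points away from the robot, y left, z up. Floor 3 mm thick, walls 3 mm, dividers 14 mm high. Bay centres (x, y) in mm: wide bay (-32.5, 0), 48 x 135 mm; left square bay (25.5, 34.5), right (25.5, -34.5), each 62 x 66 mm.
- iodine_bottle: tall brown iodine bottle with a white dropper cap. Body 36 mm in diameter up to 76 mm, then a dropper cap 22 mm in diameter; 106 mm tall in all, about 85 g. Origin: centre of the underside, z up. Grasp the body.
- violet_bottle: violet stain bottle with a black dropper cap. Body 36 mm in diameter up to 76 mm, then a dropper cap 22 mm in diameter; 106 mm tall in all, about 85 g. Origin: centre of the underside, z up. Grasp the body.
- red_bottle: red stain bottle with a red cap; in neither kit, leave it alone. Body 36 mm in diameter up to 76 mm, then a dropper cap 22 mm in diameter; 106 mm tall in all, about 85 g. Origin: centre of the underside, z up. Grasp the body. (The wall cupboard behind it hangs from 0.45 m above the worktop up; its doors stand at x = 0.59 m from the robot's base axis, their handles reach to x = 0.56 m.)
- oil_bottle: small brown immersion-oil bottle with a black cap: body 26 mm in diameter up to 46 mm, cap 18 mm in diameter, 60 mm tall in all, about 40 g. Origin: centre of the underside, z up. Grasp the body.
- coverslip_box: square coverslip box, yellow lid on a white base (lid fixed): 32 x 32 x 17 mm, about 30 g. Origin: centre of the underside, z up, x and y along its sides. Grasp across two opposite sides.
- cup_top: top of three nested light-blue plastic cups, 20 g. A cup is 42 mm high: foot 36 mm wide, wall widening to 50 mm at 32 mm height, then an upright collar 57 mm wide from 34 mm to the rim at 42 mm; grip the collar from outside. Origin: centre of the foot's underside, z up. Each cup sits loosely, 15 mm higher than the one below: top rim 72 mm above the worktop, next rim 57 mm.
- cup_next: next cup of the stack, same shape, under the top cup (only its collar is seen from the side), itself sitting in a third cup on the worktop. Origin: centre of the underside of its foot, 15 mm above the worktop. It must stay.

How it is judged:
At the end, for the whole second after the job is handed in: Each of the five items inside its own bay of its own tray, resting on the bay floor (within 4 mm), upright (0.1 rad), at rest (under 20 mm/s) and released; the red bottle and the next cup upright and within 20 mm of where they stood (x of iodine_bottle in the frame of wet_tray between 0.0075 and 0.0435 m and y of iodine_bottle in the frame of wet_tray between 0.0145 and 0.0545 m and z of iodine_bottle in the frame of wet_tray between 0 and 0.007 m and angle between each of iodine_bottle, cup_top, coverslip_box, violet_bottle, oil_bottle, red_bottle, cup_next's own z axis and vertical below 0.1 rad and linear speed of each of iodine_bottle, cup_top, coverslip_box, violet_bottle, oil_bottle below 0.02 m/s and x of cup_top in the frame of wet_tray between 0.0075 and 0.0435 m and y of cup_top in the frame of wet_tray between -0.0545 and -0.0145 m and z of cup_top in the frame of wet_tray between 0 and 0.007 m and x of coverslip_box in the frame of wet_tray between -0.0445 and -0.0205 m and y of coverslip_box in the frame of wet_tray between -0.056 and 0.056 m and z of coverslip_box in the frame of wet_tray between 0 and 0.007 m and x of violet_bottle in the frame of smear_tray between 0.0075 and 0.0435 m and y of violet_bottle in the frame of smear_tray between 0.0145 and 0.0545 m and z of violet_bottle in the frame of smear_tray between 0 and 0.007 m and x of oil_bottle in the frame of smear_tray between 0.0045 and 0.0465 m and y of oil_bottle in the frame of smear_tray between -0.0575 and -0.0115 m and z of oil_bottle in the frame of smear_tray between 0 and 0.007 m and distance of each of red_bottle, cup_next from where it was at the start of the episode below 0.02 m); the robot touches nothing.
It fails at once if the next cup is dragged up with the top one (by more than 10 mm) or the stack is shoved (more than 30 mm) (height (world z) of cup_next above 0.025 m or distance of cup_next from where it was at the start of the episode above 0.03 m).
It fails at once if the red bottle is moved by more than 30 mm or tipped (distance of red_bottle from where it was at the start of the episode above 0.03 m or angle between red_bottle's own z axis and vertical above 0.5 rad).
It fails at once if an item is dropped into its tray (over 0.7 m/s close above the tray floor, a fall of 25 mm or more) ((linear speed of iodine_bottle above 0.7 m/s and horizontal distance between iodine_bottle and wet_tray below 0.075 m and height (world z) of iodine_bottle below 0.05 m) or (linear speed of cup_top above 0.7 m/s and horizontal distance between cup_top and wet_tray below 0.075 m and height (world z) of cup_top below 0.05 m) or (linear speed of coverslip_box above 0.7 m/s and horizontal distance between coverslip_box and wet_tray below 0.075 m and height (world z) of coverslip_box below 0.05 m) or (linear speed of violet_bottle above 0.7 m/s and horizontal distance between violet_bottle and smear_tray below 0.075 m and height (world z) of violet_bottle below 0.05 m) or (linear speed of oil_bottle above 0.7 m/s and horizontal distance between oil_bottle and smear_tray below 0.075 m and height (world z) of oil_bottle below 0.05 m)).
It also fails if it takes over 139 s, if anything falls off the work surface, if the arm or the gripper's body presses on something with over 40 N, if the wrist force passes 120 N, or if a joint passes its speed limit or range.

## Working session

There is one attempt and no reset: what is moved stays moved. The work goes in short steps, Python scripts to look and compute and a tool call to move; the robot and the scene stay as the last step left them, time stands still between calls to the robot, and variables do not carry over. Pictures are saved under pics/ and viewed, and the job is handed in when it is done.

Besides the shell and the picture viewer there is one more tool, called after ">>>" by a JSON object that holds its "name" and its "arguments". jog_arm: Moves the arm, as the interface text tells. Its arguments: {"type":"object","properties":{"series":{"type":"array"},"squeeze":{"type":"number"}},"required":["series"]}

```bash
ls; mkdir -p pics; python3 - <<'E'
from plant import r
import cv2,numpy as np,pickle
s=r.observe();print(s)
for n in("scene","top"):
    c=r.read_camera(n);pickle.dump(c,open(f"{n}0.pkl","wb"))
    cv2.imwrite(f"pics/{n}0.png",c["color"][:,:,::-1]);print(n,c.keys());print(c["mtx"],c["extrinsics"])
E
```

```text
pics
{'t': 0.0, 'q': array([-1.37548006,  0.59211489,  0.04831471,  1.60984304, -0.03328636,
        0.94265336, -0.0336975 ]), 'joint_vel': array([ 0.00066155, -0.00031331,  0.00046191,  0.0022203 , -0.00263658,
        0.0001089 , -0.0002883 ]), 'joint_torque': array([-1.04238636e-03, -5.48709440e+01,  1.54644370e+00, -1.98126662e+01,
        9.45747248e-03,  8.85098154e-03, -1.36938546e-06]), 'ee_pos': array([0.20630017, 0.69433838, 0.30273642]), 'tcp_rot': array([3.14144768e+00, 2.20915868e-03, 1.28205807e+00]), 'force': array([ 0.4134234, -0.7664976, -0.2725713]), 'moment': array([0.01106673, 0.01262258, 0.00986521]), 'gripper_width': 0.0857206113489188}
scene dict_keys(['color', 'mtx', 'extrinsics'])
[[380.91244099   0.         318.48476673]
 [  0.         380.91244099 197.07170756]
 [  0.           0.           1.        ]] [[-0.84103555  0.25003822 -0.47972918  0.04900961]
 [-0.54033133 -0.34484843  0.76754258  0.64912875]
 [ 0.02648112  0.9047433   0.42513328  0.42215024]
 [ 0.          0.          0.          1.        ]]
top dict_keys(['color', 'mtx', 'extrinsics'])
[[476.08821713   0.         317.6265851 ]
 [  0.         476.08821713 194.32661028]
 [  0.           0.           1.        ]] [[-4.35636404e-05  9.94121563e-01 -1.08269641e-01  3.19028665e-01]
 [-9.99997706e-01 -2.75180687e-04 -2.12432139e-03  1.26228040e-02]
 [-2.14162741e-03  1.08269300e-01  9.94119295e-01  1.43658677e+00]
 [ 0.00000000e+00  0.00000000e+00  0.00000000e+00  1.00000000e+00]]
```

View pics/scene0.png

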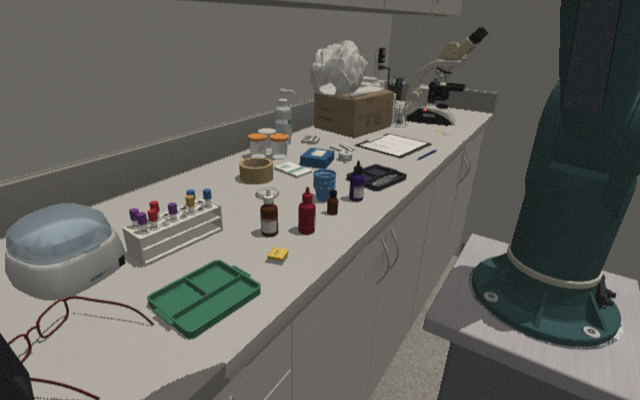

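View pics/top0.png

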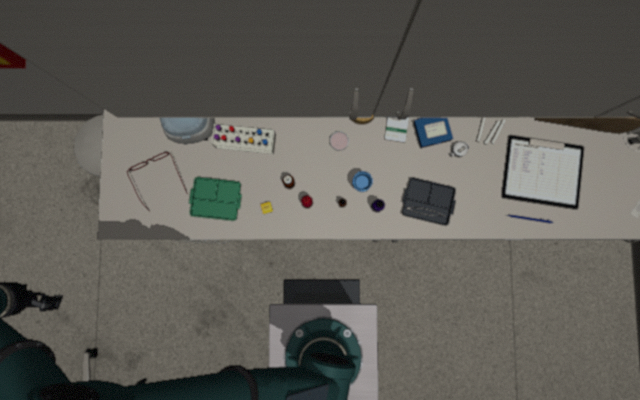

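The scene view shows the green tray at about (204,297), yellow box (278,255), iodine (269,215), red (307,212), oil (333,204), cups (324,185), violet (357,183) and grey tray (377,177). The top view shows the same items along rows 180–210. Next I'll zoom into both.

```bash
cat > h.py <<'E'
import numpy as np,cv2,pickle
def ray(c,uv):
    K=c["mtx"];E=c["extrinsics"];u,v=uv
    d=np.array([(u-K[0,2])/K[0,0],-(v-K[1,2])/K[1,1],-1.0]);return E[:3,3],E[:3,:3]@d
def plane(c,uv,z):
    o,d=ray(c,uv);return (o+d*(z-o[2])/d[2])
def tri(c1,u1,c2,u2):
    o1,d1=ray(c1,u1);o2,d2=ray(c2,u2);d1=d1/np.linalg.norm(d1);d2=d2/np.linalg.norm(d2)
    t=np.linalg.lstsq(np.c_[d1,-d2],o2-o1,rcond=None)[0];a=o1+t[0]*d1;b=o2+t[1]*d2
    return (a+b)/2,np.linalg.norm(a-b)
def proj(c,p):
    E=c["extrinsics"];q=E[:3,:3].T@(np.array(p)-E[:3,3]);K=c["mtx"]
    return K[0,0]*q[0]/-q[2]+K[0,2],-K[1,1]*q[1]/-q[2]+K[1,2]
def load(n): return pickle.load(open(n+".pkl","rb"))
def crop(c,x0,y0,w,h,k,f):
    im=cv2.resize(c["color"][y0:y0+h,x0:x0+w,::-1],None,fx=k,fy=k,interpolation=cv2.INTER_CUBIC);cv2.imwrite(f,im)
E
python3 - <<'E'
from h import *
t=load("top0");s=load("scene0")
crop(t,180,165,150,70,5,"pics/t1.png");crop(t,320,165,150,70,5,"pics/t2.png")
crop(s,230,150,190,120,4,"pics/s1.png");crop(s,140,240,150,100,5,"pics/s2.png")
E
```

```text
(no output)
```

View pics/t1.png

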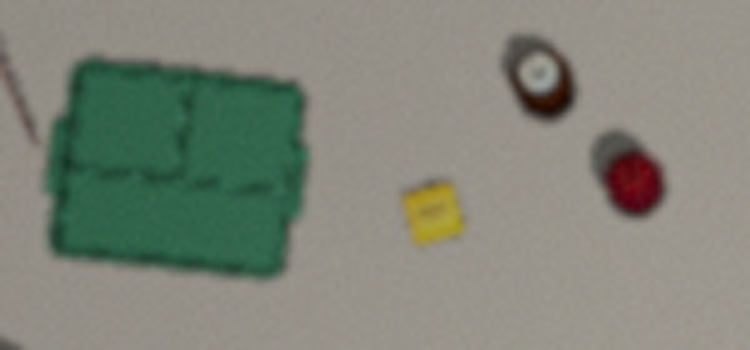

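View pics/t2.png

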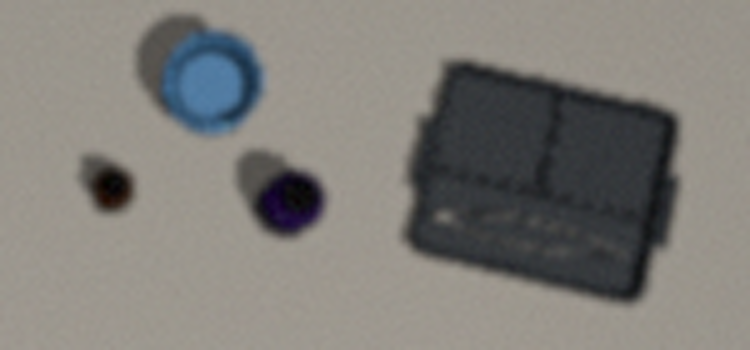

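View pics/s1.png

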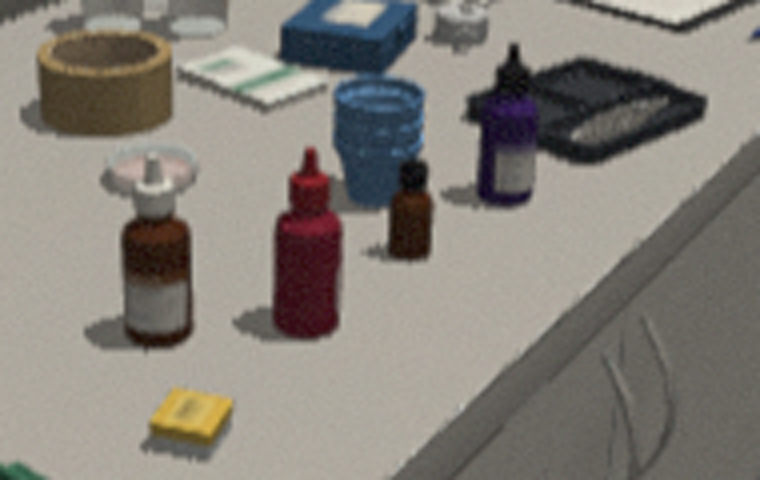

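View pics/s2.png

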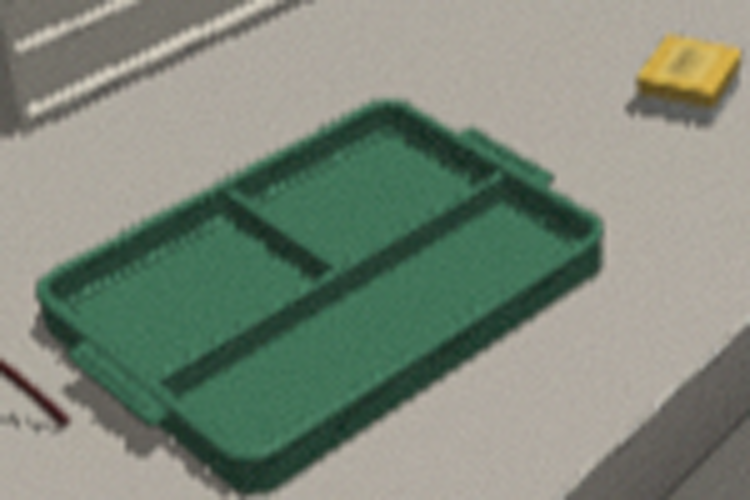

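```bash
cat > m.py <<'E'
from h import *
t=load("top0");s=load("scene0")
def T(x,y,ox): return (ox+(x+.5)/5-.5,165+(y+.5)/5-.5)
def S(x,y): return (230+(x+.5)/4-.5,150+(y+.5)/4-.5)
pk={"iod":(T(540,71,180),S(153,155)),"red":(T(634,179,180),S(310,152)),"oil":(T(114,183,320),S(415,162)),"vio":(T(296,192,320),S(515,48))}
for k,(a,b) in pk.items():
    p,g=tri(t,a,s,b);print(k,"tip",p.round(4),"gap",round(g,4))
# base centers in scene: bottom edge midpoint of silhouettes -> z=0 front point, push back by r
for k,xy,r in [("iod",(157,343),.018),("red",(305,335),.018),("oil",(409,258),.013),("vio",(505,204),.018),("cup",(374,205),.018)]:
    p=plane(s,S(*xy),0);d=(p-s["extrinsics"][:3,3])[:2];d/=np.linalg.norm(d);print(k,"base",(p[:2]+r*d).round(4))
# cup: top view rim ellipse by mask
hsv=cv2.cvtColor(t["color"],cv2.COLOR_RGB2HSV);hs=cv2.cvtColor(s["color"],cv2.COLOR_RGB2HSV)
def blob(m,roi):
    x0,y0,x1,y1=roi;mm=np.zeros_like(m);mm[y0:y1,x0:x1]=m[y0:y1,x0:x1]
    cs,_=cv2.findContours(mm,cv2.RETR_EXTERNAL,cv2.CHAIN_APPROX_NONE);return max(cs,key=cv2.contourArea),mm
c,m=blob(cv2.inRange(hsv,(95,80,60),(115,255,255)),(340,160,380,200))
e=cv2.minEnclosingCircle(c);fe=cv2.fitEllipse(c);print("cup",e,fe,plane(t,fe[0],.072))
c,m=blob(cv2.inRange(hs,(95,80,40),(115,255,255)),(305,160,345,205))
print("cup scene bbox",cv2.boundingRect(c))
# rim top ellipse centre in the scene: crop (380,98)
print("cup tri",tri(t,fe[0],s,S(379,97)))
# box
c,m=blob(cv2.inRange(hsv,(18,100,80),(35,255,255)),(250,195,280,220))
mr=cv2.minAreaRect(c);print("box",mr,[plane(t,q,.017).round(4) for q in cv2.boxPoints(mr)],plane(t,mr[0],.017))
print("box tri",tri(t,mr[0],s,S(192,413)))
# trays
for n,lo,hi,roi in[("wet",(60,80,30),(90,255,255),(180,165,250,230)),("smear",(0,0,0),(180,255,75),(395,165,465,235))]:
    c,m=blob(cv2.inRange(hsv,lo,hi),roi);mm=cv2.morphologyEx(cv2.morphologyEx(m,cv2.MORPH_CLOSE,np.ones((7,7))),cv2.MORPH_OPEN,np.ones((21,21)))
    W=np.array([plane(t,q[0],.015)[:2] for q in blob(mm,roi)[0]])*1000
    mr=cv2.minAreaRect(W.astype(np.float32));print(n,mr)
    Wf=np.array([plane(t,q[0],.015)[:2] for q in c])*1000;print("full",cv2.minAreaRect(Wf.astype(np.float32)))
E
python3 m.py
```

```text
iod tip [0.5102 0.1018 0.1053] gap 0.0051
red tip [0.4494 0.0485 0.1038] gap 0.0057
oil tip [ 0.4491 -0.0562  0.0606] gap 0.0007
vio tip [ 0.4395 -0.1564  0.104 ] gap 0.0002
iod base [0.519  0.0971]
red base [0.4577 0.0435]
oil base [ 0.4542 -0.0627]
vio base [ 0.4436 -0.1677]
cup base [ 0.5127 -0.1162]
cup ((361.7151184082031, 180.7441864013672), 9.973672866821289) ((361.6924743652344, 180.8665008544922), (18.48601722717285, 19.15177345275879), 42.60441207885742) [ 0.50676114 -0.11188106  0.072     ]
cup scene bbox (305, 160, 31, 41)
cup tri (array([ 0.50797322, -0.11164304,  0.06942927]), np.float64(0.00195419431748708))
box ((266.1764831542969, 207.20591735839844), (10.6715669631958, 10.429031372070312), 75.96376037597656) [array([0.4467, 0.1887, 0.017 ]), array([0.4543, 0.1585, 0.017 ]), array([0.4232, 0.1504, 0.017 ]), array([0.4156, 0.1806, 0.017 ])] [0.43492501 0.16956075 0.017     ]
box tri (array([0.43567415, 0.17017979, 0.01505898]), np.float64(0.0014198824518214539))
wet ((463.0921630859375, 323.9123229980469), (145.38475036621094, 114.67877197265625), 89.98029327392578)
full ((462.925048828125, 324.2413330078125), (150.91372680664062, 117.0894546508789), 83.99520874023438)
smear ((455.3154296875, -316.93206787109375), (147.21624755859375, 117.713623046875), 88.87265014648438)
full ((454.5858154296875, -315.52716064453125), (155.37461853027344, 117.52857208251953), 75.86511993408203)
```

```bash
cat > ov.py <<'E'
from h import *
t=load("top0");s=load("scene0")
def circ(x,y,z,r): a=np.linspace(0,2*np.pi,40);return [(x+r*np.cos(q),y+r*np.sin(q),z) for q in a]
def rect(x,y,yaw,pts,z):
    c,n=np.cos(yaw),np.sin(yaw);return [(x+c*a-n*b,y+n*a+c*b,z) for a,b in pts]
def R(cx,cy,w,h): return [(cx-w/2,cy-h/2),(cx+w/2,cy-h/2),(cx+w/2,cy+h/2),(cx-w/2,cy+h/2),(cx-w/2,cy-h/2)]
P={"iod":(.5102,.1018),"red":(.4494,.0485),"vio":(.4395,-.1564)}
L=[]
for k,(x,y) in P.items(): L+=[circ(x,y,0,.018),circ(x,y,.076,.018),circ(x,y,.09,.011)]
x,y=(.4491,-.0562);L+=[circ(x,y,0,.013),circ(x,y,.046,.013),circ(x,y,.06,.009)]
x,y=(.507,-.1118);L+=[circ(x,y,0,.018),circ(x,y,.072,.0285),circ(x,y,.064,.0285)]
L+=[rect(.435,.1696,np.deg2rad(-14+90),R(0,0,.032,.032),z) for z in(0,.017)]
for (x,y,a) in [(.4629,.3242,-6),(.4546,-.3155,-14.1)]:
    a=np.deg2rad(a);L+=[rect(x,y,a,R(0,0,.119,.141),.015),rect(x,y,a,R(0,0,.119,.141),0),rect(x,y,a,R(-.0325,0,.048,.135),.003)]
def draw(c,roi,k,f):
    x0,y0,w,h=roi;im=cv2.resize(c["color"][y0:y0+h,x0:x0+w,::-1],None,fx=k,fy=k,interpolation=cv2.INTER_CUBIC)
    for l in L:
        q=np.array([[(u-x0+.5)*k-.5,(v-y0+.5)*k-.5] for u,v in (proj(c,p) for p in l)])
        cv2.polylines(im,[np.round(q).astype(int)],False,(255,255,0),1)
    cv2.imwrite(f,im)
import sys
tag=sys.argv[1]
draw(t,(180,165,150,70),5,f"pics/ot1{tag}.png");draw(t,(320,165,150,70),5,f"pics/ot2{tag}.png")
draw(s,(230,150,190,120),4,f"pics/os1{tag}.png");draw(s,(140,240,150,100),5,f"pics/os2{tag}.png")
E
python3 ov.py a; cd pics; python3 -c "
import cv2,numpy as np
a=cv2.imread('ot1a.png');b=cv2.imread('ot2a.png');cv2.imwrite('ota.png',np.vstack([a[:300],b[:300]]))"
```

```text
(no output)
```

View pics/ota.png

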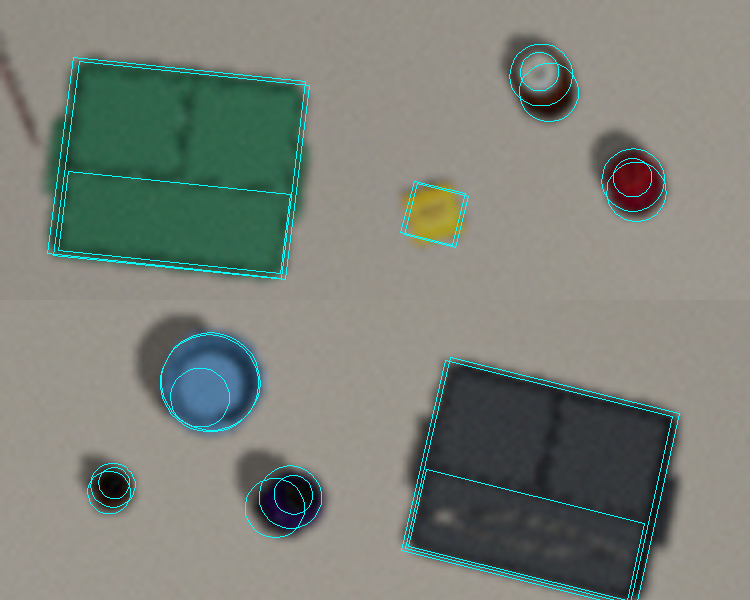

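View pics/os1a.png

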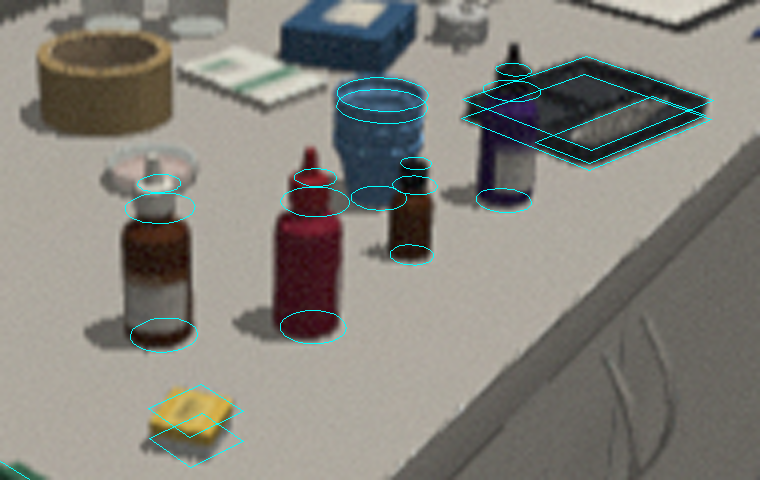

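View pics/os2a.png

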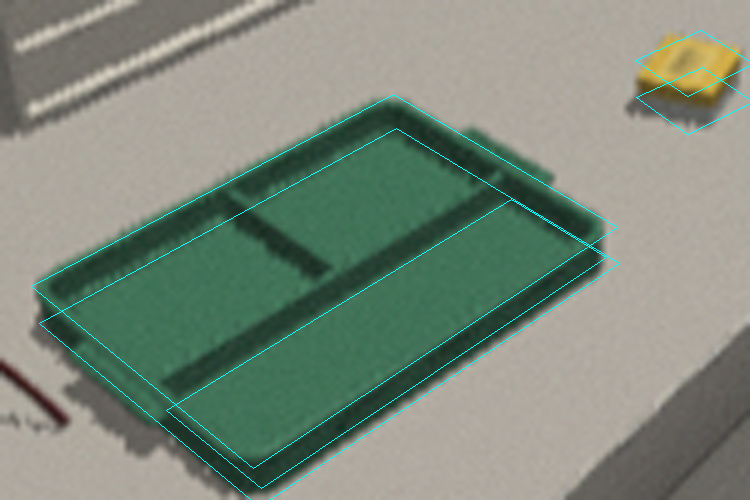

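Overlays of the measured positions fit both pictures to about 2–3 mm. The iodine bottle sits slightly left of my first pick, and the box is turned about +12°, not −14°. Next I'll compute the targets.

```bash
python3 - <<'E'
import numpy as np
for n,x,y,a in [("wet",.4629,.3242,-6),("smear",.4546,-.3155,-14.1)]:
    a=np.deg2rad(a)
    for b in [(-32.5,0),(25.5,34.5),(25.5,-34.5)]:
        p=np.array(b)/1000;print(n,b,round(x+np.cos(a)*p[0]-np.sin(a)*p[1],4),round(y+np.sin(a)*p[0]+np.cos(a)*p[1],4))
E
```

```text
wet (-32.5, 0) 0.4306 0.3276
wet (25.5, 34.5) 0.4919 0.3558
wet (25.5, -34.5) 0.4847 0.2872
smear (-32.5, 0) 0.4231 -0.3076
smear (25.5, 34.5) 0.4877 -0.2883
smear (25.5, -34.5) 0.4709 -0.3552
```

>>> {"name": "jog_arm", "arguments": {"series": [{"dx": 15, "dy": -35, "dz": -2, "yaw": 4, "grip": 70}, {"dx": 30, "dy": -70, "dz": -5, "yaw": 8, "grip": 70}, {"dx": 45, "dy": -105, "dz": -10, "yaw": 12, "grip": 70}, {"dx": 60, "dy": -140, "dz": -15, "yaw": 16, "grip": 70}, {"dx": 75, "dy": -175, "dz": -20, "yaw": 20, "grip": 70}, {"dx": 90, "dy": -210, "dz": -25, "yaw": 24, "grip": 70}, {"dx": 105, "dy": -245, "dz": -30, "yaw": 28, "grip": 70}, {"dx": 120, "dy": -280, "dz": -35, "yaw": 28.5, "grip": 70}]}}

```text
t: 0.77
ee_pos: [0.3268, 0.413, 0.2685]
tcp_rot: [-3.141, 0.0, 1.782]
force: [0.7, 0.0, 0.2]
gripper_width: 0.0597
```

>>> {"name": "jog_arm", "arguments": {"series": [{"dx": 15, "dy": -35, "dz": -10}, {"dx": 30, "dy": -70, "dz": -20}, {"dx": 45, "dy": -105, "dz": -30}, {"dx": 61, "dy": -140, "dz": -45}, {"dx": 77, "dy": -175, "dz": -60}, {"dx": 92, "dy": -210, "dz": -80}, {"dx": 108, "dy": -243, "dz": -100}, {"dx": 108, "dy": -243, "dz": -118}]}}

```text
schema error: expected keys dx, dy, dz, yaw, grip
```

>>> {"name": "jog_arm", "arguments": {"series": [{"dz": -10}, {"dz": -20}, {"dz": -20}]}}

```text
schema error: expected keys dx, dy, dz, yaw, grip
```

```bash
cat > look.py <<'E'
import sys
from plant import r
from h import *
tag=sys.argv[1];a=list(map(int,sys.argv[2:]))
c=r.read_camera("scene");t=r.read_camera("top");pickle.dump(c,open(f"scene{tag}.pkl","wb"));pickle.dump(t,open(f"top{tag}.pkl","wb"))
print({k:np.round(v,4) for k,v in r.observe().items() if k in("t","ee_pos","tcp_rot","force","gripper_width")})
x,y,w,h,X,Y,W,H=a
A=cv2.resize(c["color"][y:y+h,x:x+w,::-1],(400,int(400*h/w)),interpolation=cv2.INTER_CUBIC)
B=cv2.resize(t["color"][Y:Y+H,X:X+W,::-1],(400,int(400*H/W)),interpolation=cv2.INTER_CUBIC)
o=np.zeros((max(len(A),len(B)),800,3),np.uint8);o[:len(A),:400]=A;o[:len(B),400:]=B;cv2.imwrite(f"pics/l{tag}.png",o)
E
python3 look.py 1 200 150 160 130 220 160 100 80
```

```text
{'t': np.float64(0.8667), 'ee_pos': array([0.3292, 0.4065, 0.2674]), 'tcp_rot': array([-3.1385,  0.0083,  1.7693]), 'force': array([ 0.1306,  0.1268, -0.7649]), 'gripper_width': np.float64(0.0597)}
```

View pics/l1.png

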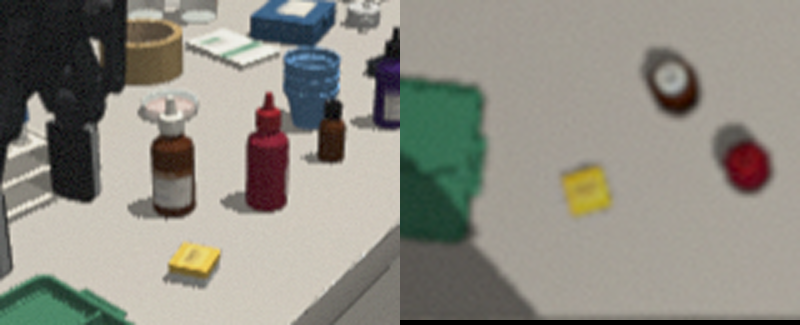

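Only the start of the approach ran. The picture shows the box clear and unmoved at left (195,260) and right (585,190). Both moves were refused because every row needs all five keys, so I'll carry on with complete rows.

>>> {"name": "jog_arm", "arguments": {"series": [{"dx": 15, "dy": -35, "dz": -10, "yaw": 0, "grip": 70}, {"dx": 30, "dy": -70, "dz": -20, "yaw": 0, "grip": 70}, {"dx": 45, "dy": -105, "dz": -30, "yaw": 0, "grip": 70}, {"dx": 61, "dy": -140, "dz": -45, "yaw": 0, "grip": 70}, {"dx": 77, "dy": -175, "dz": -60, "yaw": 0, "grip": 70}, {"dx": 92, "dy": -210, "dz": -80, "yaw": 0, "grip": 70}, {"dx": 103, "dy": -233, "dz": -100, "yaw": 0, "grip": 70}, {"dx": 109, "dy": -245, "dz": -119, "yaw": 0, "grip": 70}]}}

```text
t: 1.53
ee_pos: [0.4368, 0.1661, 0.149]
tcp_rot: [3.142, 0.002, 1.774]
force: [0.1, -0.8, 0.2]
gripper_width: 0.0596
```

>>> {"name": "jog_arm", "arguments": {"series": [{"dx": 0, "dy": 0, "dz": -15, "yaw": 0, "grip": 70}, {"dx": 0, "dy": 0, "dz": -25, "yaw": 0, "grip": 70}, {"dx": 0, "dy": 0, "dz": -30, "yaw": 0, "grip": 70}, {"dx": 0, "dy": 0, "dz": -30, "yaw": 0, "grip": 70}, {"dx": 0, "dy": 0, "dz": -30, "yaw": 0, "grip": 70}]}}

```text
t: 1.95
ee_pos: [0.4353, 0.1711, 0.1201]
tcp_rot: [3.141, -0.0, 1.781]
force: [-0.6, -0.8, -0.1]
gripper_width: 0.0599
```

```bash
python3 look.py 2 200 150 160 130 220 160 100 80
```

```text
{'t': np.float64(2.05), 'ee_pos': array([0.4356, 0.171 , 0.1206]), 'tcp_rot': array([ 3.1402e+00, -6.0000e-04,  1.7810e+00]), 'force': array([-0.7953,  0.1459,  0.1507]), 'gripper_width': np.float64(0.06)}
```

View pics/l2.png

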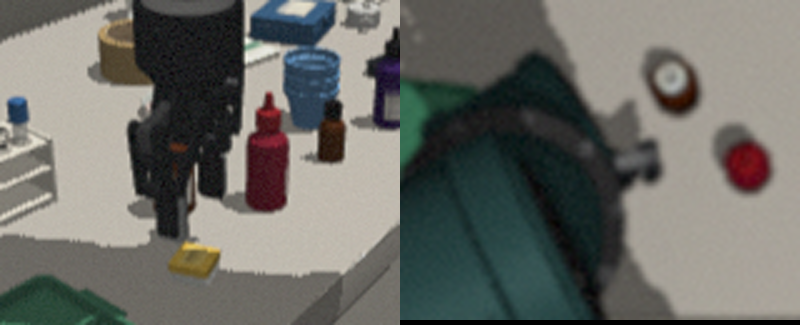

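The near finger tip is at left-panel (170,235), the far one at (213,195), and the box below at (195,260). I'll check this against the projection.

```bash
python3 - <<'E'
from h import *
s=load("scene0")
f=lambda p:[round(float((a-b)/.4),1) for a,b in zip(proj(s,p),(200,150))]
print(f((.4356,.171,.052)),f((.435,.170,.017)))
import numpy as np
for k in(-1,1):
    a=np.deg2rad(102);print(f((.4356+k*.037*np.cos(a),.171+k*.037*np.sin(a),.052)))
E
```

```text
[193.5, 216.1] [195.8, 255.3]
[214.6, 193.4]
[170.3, 240.9]
```

>>> {"name": "jog_arm", "arguments": {"series": [{"dx": 0, "dy": -1, "dz": -15, "yaw": 0, "grip": 70}, {"dx": 0, "dy": -1, "dz": -30, "yaw": 0, "grip": 70}, {"dx": 0, "dy": -1, "dz": -40, "yaw": 0, "grip": 70}, {"dx": 0, "dy": -1, "dz": -46, "yaw": 0, "grip": 70}, {"dx": 0, "dy": -1, "dz": -46, "yaw": 0, "grip": 70}, {"dx": 0, "dy": -1, "dz": -46, "yaw": 0, "grip": 55}, {"dx": 0, "dy": -1, "dz": -46, "yaw": 0, "grip": 45}, {"dx": 0, "dy": -1, "dz": -46, "yaw": 0, "grip": 40}], "squeeze": 25}}

```text
t: 2.72
ee_pos: [0.4357, 0.1691, 0.0744]
tcp_rot: [3.141, -0.0, 1.779]
force: [-0.2, -0.3, -0.2]
gripper_width: 0.0341
```

>>> {"name": "jog_arm", "arguments": {"series": [{"dx": 0, "dy": 0, "dz": 0, "yaw": 0, "grip": 25}, {"dx": 0, "dy": 0, "dz": 0, "yaw": 0, "grip": 25}, {"dx": 0, "dy": 0, "dz": 0, "yaw": 0, "grip": 25}, {"dx": 0, "dy": 0, "dz": 0, "yaw": 0, "grip": 25}, {"dx": 0, "dy": 0, "dz": 0, "yaw": 0, "grip": 25}, {"dx": 0, "dy": 0, "dz": 0, "yaw": 0, "grip": 25}]}}

```text
t: 3.22
ee_pos: [0.4358, 0.1691, 0.0746]
tcp_rot: [3.14, -0.0, 1.779]
force: [-0.8, 0.2, 5.2]
gripper_width: 0.0321
```

>>> {"name": "jog_arm", "arguments": {"series": [{"dx": 0, "dy": 0, "dz": 6, "yaw": 0, "grip": 25}, {"dx": 0, "dy": 0, "dz": 18, "yaw": 0, "grip": 25}, {"dx": 0, "dy": 0, "dz": 32, "yaw": 0, "grip": 25}, {"dx": 0, "dy": 0, "dz": 45, "yaw": 0, "grip": 25}, {"dx": 0, "dy": 15, "dz": 50, "yaw": -3, "grip": 25}, {"dx": -1, "dy": 35, "dz": 50, "yaw": -6, "grip": 25}, {"dx": -2, "dy": 60, "dz": 50, "yaw": -10, "grip": 25}, {"dx": -3, "dy": 88, "dz": 50, "yaw": -14, "grip": 25}]}}

```text
t: 3.88
ee_pos: [0.4325, 0.2566, 0.1246]
tcp_rot: [3.142, 0.0, 1.529]
force: [0.2, 0.1, -0.0]
gripper_width: 0.0321
```

>>> {"name": "jog_arm", "arguments": {"series": [{"dx": -1, "dy": 28, "dz": 0, "yaw": -4, "grip": 25}, {"dx": -2, "dy": 50, "dz": 0, "yaw": -4, "grip": 25}, {"dx": -2, "dy": 64, "dz": 0, "yaw": -4, "grip": 25}, {"dx": -2, "dy": 70, "dz": 0, "yaw": -4, "grip": 25}, {"dx": -2, "dy": 70, "dz": 0, "yaw": -4, "grip": 25}, {"dx": -2, "dy": 70, "dz": 0, "yaw": -4, "grip": 25}, {"dx": -2, "dy": 70, "dz": 0, "yaw": -4, "grip": 25}]}}

```text
t: 4.47
ee_pos: [0.4305, 0.3246, 0.1238]
tcp_rot: [-3.141, 0.002, 1.463]
force: [0.7, -0.5, -0.0]
gripper_width: 0.0318
```

```bash
python3 look.py 3 140 190 200 150 180 160 130 80
```

```text
{'t': np.float64(4.5667), 'ee_pos': array([0.4307, 0.3249, 0.1238]), 'tcp_rot': array([-3.1412e+00,  1.6000e-03,  1.4627e+00]), 'force': array([-0.4167, -0.4468, -0.0875]), 'gripper_width': np.float64(0.0319)}
```

View pics/l3.png

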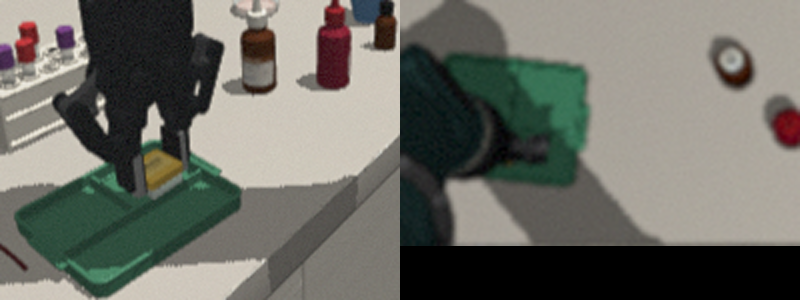

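The box is held level over the wide bay, in the left panel at (158,165). Lowering it now.

>>> {"name": "jog_arm", "arguments": {"series": [{"dx": 1, "dy": 2, "dz": -14, "yaw": 0, "grip": 25}, {"dx": 1, "dy": 2, "dz": -26, "yaw": 0, "grip": 25}, {"dx": 1, "dy": 2, "dz": -36, "yaw": 0, "grip": 25}, {"dx": 1, "dy": 2, "dz": -42, "yaw": 0, "grip": 25}, {"dx": 1, "dy": 2, "dz": -44, "yaw": 0, "grip": 25}, {"dx": 1, "dy": 2, "dz": -44, "yaw": 0, "grip": 25}, {"dx": 1, "dy": 2, "dz": -45, "yaw": 0, "grip": 25}, {"dx": 1, "dy": 2, "dz": -45, "yaw": 0, "grip": 25}]}}

```text
t: 5.23
ee_pos: [0.4316, 0.3291, 0.0791]
tcp_rot: [3.141, -0.0, 1.465]
force: [0.1, 0.2, 0.0]
gripper_width: 0.0318
```

>>> {"name": "jog_arm", "arguments": {"series": [{"dx": 0, "dy": 0, "dz": -1, "yaw": 0, "grip": 25}, {"dx": 0, "dy": 0, "dz": -1, "yaw": 0, "grip": 25}, {"dx": 0, "dy": 0, "dz": -1.5, "yaw": 0, "grip": 25}, {"dx": 0, "dy": 0, "dz": -1.5, "yaw": 0, "grip": 25}]}}

```text
t: 5.57
ee_pos: [0.4316, 0.3291, 0.0777]
tcp_rot: [3.141, -0.0, 1.465]
force: [-0.7, -0.7, 1.4]
gripper_width: 0.0317
```

>>> {"name": "jog_arm", "arguments": {"series": [{"dx": 0, "dy": 0, "dz": 0, "yaw": 0, "grip": 42}, {"dx": 0, "dy": 0, "dz": 0, "yaw": 0, "grip": 50}, {"dx": 0, "dy": 0, "dz": 0, "yaw": 0, "grip": 60}, {"dx": 0, "dy": 0, "dz": 0, "yaw": 0, "grip": 60}, {"dx": 0, "dy": 0, "dz": 10, "yaw": 0, "grip": 60}, {"dx": 0, "dy": 0, "dz": 30, "yaw": 0, "grip": 60}, {"dx": 0, "dy": 0, "dz": 60, "yaw": 0, "grip": 60}, {"dx": 0, "dy": 0, "dz": 95, "yaw": -5, "grip": 70}]}}

```text
t: 6.23
ee_pos: [0.4306, 0.3281, 0.1727]
tcp_rot: [-3.139, 0.003, 1.376]
force: [1.1, 0.6, 0.2]
gripper_width: 0.0594
```

>>> {"name": "jog_arm", "arguments": {"series": [{"dx": 5, "dy": -20, "dz": 15, "yaw": -7, "grip": 75}, {"dx": 10, "dy": -45, "dz": 20, "yaw": -14, "grip": 75}, {"dx": 16, "dy": -70, "dz": 20, "yaw": -21, "grip": 75}, {"dx": 24, "dy": -95, "dz": 20, "yaw": -28, "grip": 75}, {"dx": 32, "dy": -120, "dz": 20, "yaw": -35, "grip": 75}, {"dx": 40, "dy": -145, "dz": 20, "yaw": -42, "grip": 75}, {"dx": 48, "dy": -170, "dz": 20, "yaw": -49, "grip": 75}, {"dx": 56, "dy": -190, "dz": 20, "yaw": -56, "grip": 75}]}}

```text
t: 6.9
ee_pos: [0.4875, 0.1369, 0.1932]
tcp_rot: [-3.141, -0.0, 0.393]
force: [0.3, -0.4, -0.8]
gripper_width: 0.0641
```

```bash
python3 look.py 4 140 190 200 150 180 160 130 80
```

```text
{'t': np.float64(7.0), 'ee_pos': array([0.4887, 0.1349, 0.1933]), 'tcp_rot': array([ 3.1392e+00, -1.3000e-03,  3.9200e-01]), 'force': array([-0.3651,  0.4632, -0.0585]), 'gripper_width': np.float64(0.0642)}
```

View pics/l4.png

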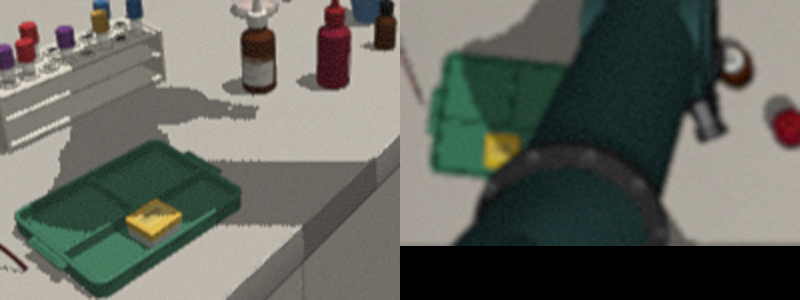

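The box sits flat in the wide bay, in the left panel at (155,218). Next the iodine bottle.

>>> {"name": "jog_arm", "arguments": {"series": [{"dx": 8, "dy": -10, "dz": 0, "yaw": -7, "grip": 75}, {"dx": 16, "dy": -20, "dz": 0, "yaw": -14, "grip": 75}, {"dx": 22, "dy": -28, "dz": 0, "yaw": -21, "grip": 75}, {"dx": 23, "dy": -31, "dz": 0, "yaw": -28, "grip": 75}, {"dx": 23, "dy": -31, "dz": 0, "yaw": -28.5, "grip": 75}, {"dx": 23, "dy": -31, "dz": 0, "yaw": -28.5, "grip": 75}, {"dx": 23, "dy": -31, "dz": 0, "yaw": -28.5, "grip": 75}]}}

```text
t: 7.58
ee_pos: [0.5099, 0.1091, 0.1925]
tcp_rot: [-3.141, 0.001, -0.092]
force: [0.5, -0.2, 0.9]
gripper_width: 0.064
```

```bash
python3 look.py 5 200 120 160 120 220 140 130 80
```

```text
{'t': np.float64(7.6833), 'ee_pos': array([0.51  , 0.1088, 0.1925]), 'tcp_rot': array([-3.1408e+00,  6.0000e-04, -9.3500e-02]), 'force': array([-0.4224, -0.8579, -0.1366]), 'gripper_width': np.float64(0.0643)}
```

View pics/l5.png

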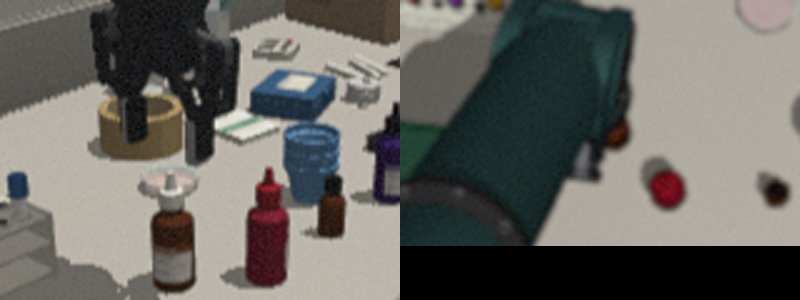

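The open fingers hang above the iodine bottle: tips at left (132,135) and (200,155), cap at (172,185). Centring and descending.

>>> {"name": "jog_arm", "arguments": {"series": [{"dx": 2, "dy": -5, "dz": 0, "yaw": 0, "grip": 75}, {"dx": 2, "dy": -5, "dz": -8, "yaw": 0, "grip": 75}, {"dx": 2, "dy": -5, "dz": -24, "yaw": 0, "grip": 75}, {"dx": 2, "dy": -5, "dz": -42, "yaw": 0, "grip": 75}, {"dx": 2, "dy": -5, "dz": -60, "yaw": 0, "grip": 75}, {"dx": 2, "dy": -5, "dz": -70, "yaw": 0, "grip": 75}, {"dx": 2, "dy": -5, "dz": -75, "yaw": 0, "grip": 75}, {"dx": 2, "dy": -5, "dz": -75, "yaw": 0, "grip": 75}]}}

```text
t: 8.35
ee_pos: [0.512, 0.1026, 0.1164]
tcp_rot: [3.141, 0.002, -0.097]
force: [-0.1, -0.2, -0.4]
gripper_width: 0.0646
```

```bash
python3 look.py 6 200 120 160 120 220 140 130 80
```

```text
{'t': np.float64(8.45), 'ee_pos': array([0.5128, 0.1028, 0.1176]), 'tcp_rot': array([ 3.1416e+00, -4.0000e-04, -9.7100e-02]), 'force': array([-0.2137,  0.2672, -0.2058]), 'gripper_width': np.float64(0.0639)}
```

View pics/l6.png

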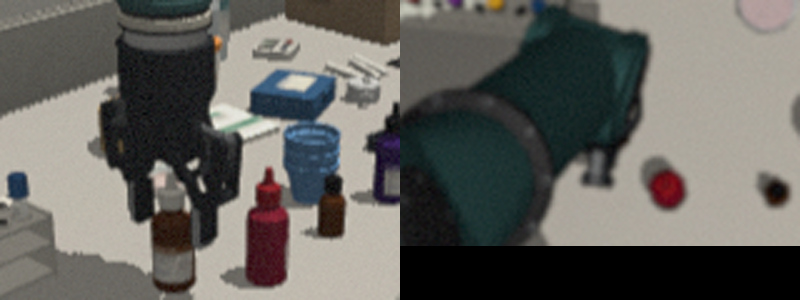

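>>> {"name": "jog_arm", "arguments": {"series": [{"dx": 0, "dy": 0, "dz": -3, "yaw": 0, "grip": 70}, {"dx": 0, "dy": 0, "dz": -3, "yaw": 0, "grip": 60}, {"dx": 0, "dy": 0, "dz": -3, "yaw": 0, "grip": 52}, {"dx": 0, "dy": 0, "dz": -3, "yaw": 0, "grip": 47}, {"dx": 0, "dy": 0, "dz": -3, "yaw": 0, "grip": 43}, {"dx": 0, "dy": 0, "dz": -3, "yaw": 0, "grip": 30}, {"dx": 0, "dy": 0, "dz": -3, "yaw": 0, "grip": 30}, {"dx": 0, "dy": 0, "dz": -3, "yaw": 0, "grip": 30}], "squeeze": 35}}

```text
t: 9.12
ee_pos: [0.5125, 0.1031, 0.1149]
tcp_rot: [-3.141, -0.0, -0.097]
force: [-0.2, 0.9, 4.9]
gripper_width: 0.0345
```

>>> {"name": "jog_arm", "arguments": {"series": [{"dx": 0, "dy": 0, "dz": 0, "yaw": 0, "grip": 30}, {"dx": 0, "dy": 0, "dz": 0, "yaw": 0, "grip": 30}, {"dx": 0, "dy": 0, "dz": 0, "yaw": 0, "grip": 30}, {"dx": 0, "dy": 0, "dz": 4, "yaw": 0, "grip": 30}, {"dx": 0, "dy": 0, "dz": 12, "yaw": 0, "grip": 30}, {"dx": 0, "dy": 0, "dz": 24, "yaw": 0, "grip": 30}, {"dx": 0, "dy": 0, "dz": 36, "yaw": 0, "grip": 30}, {"dx": 0, "dy": 0, "dz": 44, "yaw": 0, "grip": 30}]}}

```text
t: 9.78
ee_pos: [0.5127, 0.103, 0.1596]
tcp_rot: [-3.142, -0.001, -0.097]
force: [-0.3, -0.1, 0.1]
gripper_width: 0.0345
```

```bash
python3 look.py 7 200 120 160 120 220 140 130 80
```

```text
{'t': np.float64(9.8833), 'ee_pos': array([0.5132, 0.1032, 0.1598]), 'tcp_rot': array([-3.1409e+00, -2.8000e-03, -9.6600e-02]), 'force': array([-0.0617,  0.3462, -1.4693]), 'gripper_width': np.float64(0.0341)}
```

View pics/l7.png

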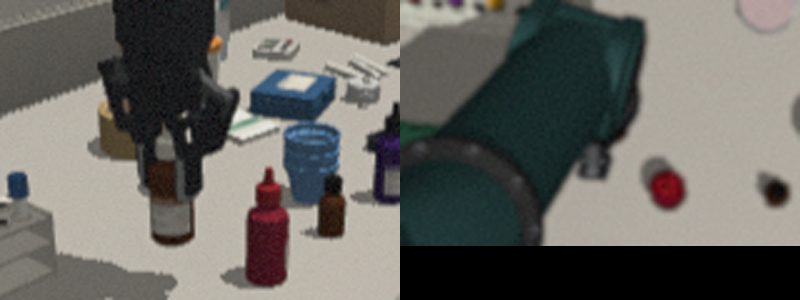

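```bash
python3 - <<'E'
from h import *
s=load("scene0")
f=lambda p:[round(float((a-b)/.4),1) for a,b in zip(proj(s,p),(200,120))]
d=np.array([.513-.049,.1035-.649]);d/=np.linalg.norm(d)
for z in(0.03,.04,.045,.05): print(z,f((.513-.018*d[0],.103-.018*d[1],z)))
E
python3 -c "
from h import *
crop(load('scene7'),235,130,70,100,6,'pics/z7.png')"
```

```text
0.03 [172.3, 262.5]
0.04 [171.9, 251.9]
0.045 [171.7, 246.6]
0.05 [171.6, 241.3]
```

View pics/z7.png

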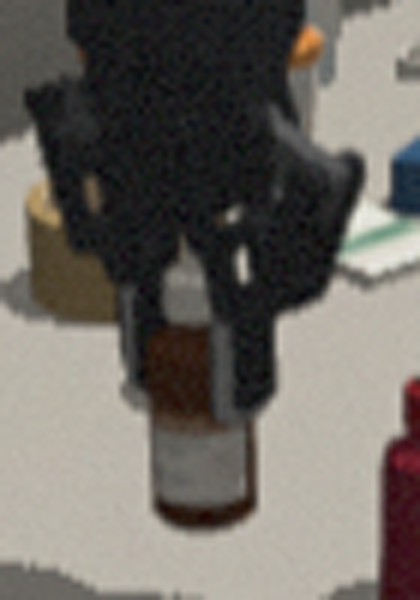

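The bottle is held upright, its base about 45 mm up. Carrying it to the left bay.

>>> {"name": "jog_arm", "arguments": {"series": [{"dx": -4, "dy": 8, "dz": 0, "yaw": 0, "grip": 30}, {"dx": -8, "dy": 25, "dz": 0, "yaw": 0, "grip": 30}, {"dx": -14, "dy": 50, "dz": 0, "yaw": 0, "grip": 30}, {"dx": -20, "dy": 78, "dz": 0, "yaw": 0, "grip": 30}, {"dx": -21, "dy": 106, "dz": 0, "yaw": 0, "grip": 30}, {"dx": -21, "dy": 134, "dz": 0, "yaw": 0, "grip": 30}, {"dx": -21, "dy": 162, "dz": 0, "yaw": 0, "grip": 30}, {"dx": -21, "dy": 190, "dz": 0, "yaw": 0, "grip": 30}]}}

```text
t: 10.55
ee_pos: [0.4901, 0.2949, 0.1575]
tcp_rot: [3.141, 0.002, -0.096]
force: [1.1, -0.5, -0.7]
gripper_width: 0.0343
```

>>> {"name": "jog_arm", "arguments": {"series": [{"dx": 0, "dy": 25, "dz": 0, "yaw": 0, "grip": 30}, {"dx": 0, "dy": 45, "dz": 0, "yaw": 0, "grip": 30}, {"dx": 0, "dy": 57, "dz": 0, "yaw": 0, "grip": 30}, {"dx": 0, "dy": 62, "dz": 0, "yaw": 0, "grip": 30}, {"dx": 0, "dy": 62, "dz": 0, "yaw": 0, "grip": 30}, {"dx": 0, "dy": 62, "dz": 0, "yaw": 0, "grip": 30}, {"dx": 0, "dy": 62, "dz": 0, "yaw": 0, "grip": 30}]}}

```text
t: 11.13
ee_pos: [0.4916, 0.3528, 0.1584]
tcp_rot: [3.14, 0.0, -0.099]
force: [-0.0, -0.5, -0.6]
gripper_width: 0.0344
```

```bash
python3 look.py 8 120 160 200 180 180 140 130 90
```

```text
{'t': np.float64(11.2333), 'ee_pos': array([0.4918, 0.353 , 0.1585]), 'tcp_rot': array([ 3.1406e+00,  1.0000e-04, -9.9600e-02]), 'force': array([ 0.4245,  0.1715, -1.1102]), 'gripper_width': np.float64(0.0347)}
```

View pics/l8.png

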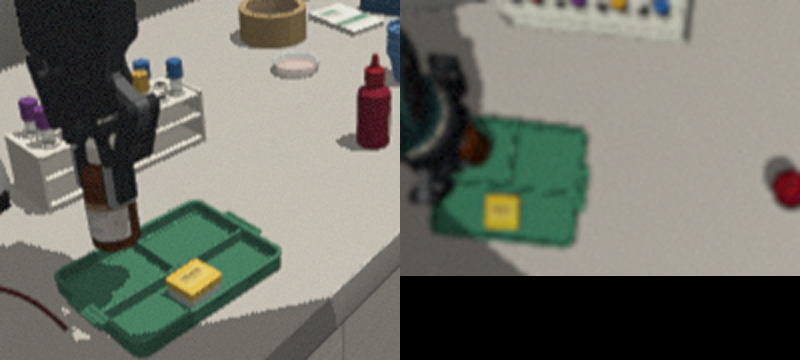

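The bottle hangs over the left bay, its base at left (115,245). Lowering.

>>> {"name": "jog_arm", "arguments": {"series": [{"dx": 0, "dy": 2, "dz": -6, "yaw": 0, "grip": 30}, {"dx": 0, "dy": 2, "dz": -16, "yaw": 0, "grip": 30}, {"dx": 0, "dy": 2, "dz": -26, "yaw": 0, "grip": 30}, {"dx": 0, "dy": 2, "dz": -34, "yaw": 0, "grip": 30}, {"dx": 0, "dy": 2, "dz": -37, "yaw": 0, "grip": 30}, {"dx": 0, "dy": 2, "dz": -38, "yaw": 0, "grip": 30}, {"dx": 0, "dy": 2, "dz": -39, "yaw": 0, "grip": 30}, {"dx": 0, "dy": 2, "dz": -39, "yaw": 0, "grip": 30}]}}

```text
t: 11.9
ee_pos: [0.4916, 0.3569, 0.1193]
tcp_rot: [3.142, -0.0, -0.097]
force: [-0.8, 0.1, -0.7]
gripper_width: 0.0344
```

>>> {"name": "jog_arm", "arguments": {"series": [{"dx": 0, "dy": 0, "dz": -1, "yaw": 0, "grip": 30}, {"dx": 0, "dy": 0, "dz": -1, "yaw": 0, "grip": 30}, {"dx": 0, "dy": 0, "dz": -1, "yaw": 0, "grip": 30}]}}

```text
t: 12.15
ee_pos: [0.4916, 0.3571, 0.1187]
tcp_rot: [-3.141, -0.0, -0.097]
force: [-0.3, -0.0, -1.0]
gripper_width: 0.0346
```

>>> {"name": "jog_arm", "arguments": {"series": [{"dx": 0, "dy": 0, "dz": -1, "yaw": 0, "grip": 30}, {"dx": 0, "dy": 0, "dz": -1, "yaw": 0, "grip": 30}, {"dx": 0, "dy": 0, "dz": -1, "yaw": 0, "grip": 30}]}}

```text
t: 12.4
ee_pos: [0.4917, 0.3571, 0.1179]
tcp_rot: [-3.141, -0.0, -0.097]
force: [-0.9, 0.5, 4.0]
gripper_width: 0.0345
```

>>> {"name": "jog_arm", "arguments": {"series": [{"dx": 0, "dy": 0, "dz": -0.5, "yaw": 0, "grip": 30}, {"dx": 0, "dy": 0, "dz": -1, "yaw": 0, "grip": 30}, {"dx": 0, "dy": 0, "dz": -1, "yaw": 0, "grip": 30}]}}

```text
t: 12.65
ee_pos: [0.4918, 0.3571, 0.1179]
tcp_rot: [-3.14, 0.0, -0.097]
force: [-2.6, -0.6, 11.2]
gripper_width: 0.0343
```

>>> {"name": "jog_arm", "arguments": {"series": [{"dx": 0, "dy": 0, "dz": 0, "yaw": 0, "grip": 45}, {"dx": 0, "dy": 0, "dz": 0, "yaw": 0, "grip": 55}, {"dx": 0, "dy": 0, "dz": 0, "yaw": 0, "grip": 65}, {"dx": 0, "dy": 0, "dz": 0, "yaw": 0, "grip": 75}, {"dx": 0, "dy": 0, "dz": 0, "yaw": 0, "grip": 75}, {"dx": 0, "dy": 0, "dz": 12, "yaw": 0, "grip": 75}, {"dx": 0, "dy": 0, "dz": 35, "yaw": 0, "grip": 75}, {"dx": 0, "dy": 0, "dz": 65, "yaw": 0, "grip": 75}]}}

```text
t: 13.32
ee_pos: [0.4904, 0.3563, 0.181]
tcp_rot: [3.138, 0.003, -0.097]
force: [0.5, -0.9, 0.0]
gripper_width: 0.0641
```

```bash
python3 look.py 9 120 160 200 180 180 140 130 90; python3 - <<'E'
from h import *
t=load("top6")
for z in(.25,.35,.45):print(z,plane(t,(288,144),z),plane(t,(355,118),z),plane(t,(410,118),z))
E
```

```text
{'t': np.float64(13.4167), 'ee_pos': array([0.4942, 0.3578, 0.186 ]), 'tcp_rot': array([-3.1365, -0.0066, -0.0974]), 'force': array([ 0.2099, -0.2461, -0.3223]), 'gripper_width': np.float64(0.0642)}
0.25 [0.57669689 0.0903054  0.25      ] [ 0.64411138 -0.08019834  0.25      ] [ 0.64402297 -0.22045637  0.25      ]
0.35 [0.55498181 0.08375868 0.35      ] [ 0.61671493 -0.07237581  0.35      ] [ 0.61663396 -0.20081354  0.35      ]
0.45 [0.53326673 0.07721195 0.45      ] [ 0.58931847 -0.06455327  0.45      ] [ 0.58924496 -0.18117072  0.45      ]
```

View pics/l9.png

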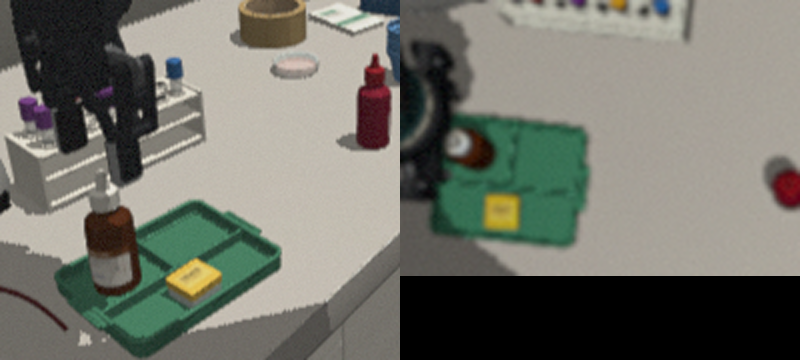

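The iodine bottle stands upright in the left bay, at left (112,250). Next the cup.

>>> {"name": "jog_arm", "arguments": {"series": [{"dx": 0, "dy": -15, "dz": 8, "yaw": 0, "grip": 80}, {"dx": 2, "dy": -40, "dz": 8, "yaw": 0, "grip": 80}, {"dx": 4, "dy": -75, "dz": 8, "yaw": 0, "grip": 80}, {"dx": 6, "dy": -112, "dz": 8, "yaw": 0, "grip": 85}, {"dx": 8, "dy": -150, "dz": 8, "yaw": 0, "grip": 85}, {"dx": 10, "dy": -188, "dz": 8, "yaw": 0, "grip": 90}, {"dx": 12, "dy": -226, "dz": 8, "yaw": 0, "grip": 90}, {"dx": 13, "dy": -264, "dz": 8, "yaw": 0, "grip": 95}]}}

```text
t: 14.08
ee_pos: [0.5033, 0.09, 0.1894]
tcp_rot: [3.141, 0.001, -0.097]
force: [0.1, 0.7, 0.1]
gripper_width: 0.0808
```

>>> {"name": "jog_arm", "arguments": {"series": [{"dx": 0, "dy": -38, "dz": 0, "yaw": 0, "grip": 95}, {"dx": 1, "dy": -76, "dz": 0, "yaw": 0, "grip": 95}, {"dx": 1, "dy": -114, "dz": 0, "yaw": 0, "grip": 95}, {"dx": 2, "dy": -150, "dz": -8, "yaw": 0, "grip": 95}, {"dx": 2, "dy": -180, "dz": -20, "yaw": 0, "grip": 95}, {"dx": 2, "dy": -198, "dz": -35, "yaw": 0, "grip": 95}, {"dx": 2, "dy": -205, "dz": -40, "yaw": 0, "grip": 95}, {"dx": 2, "dy": -205, "dz": -40, "yaw": 0, "grip": 95}]}}

```text
t: 14.75
ee_pos: [0.5045, -0.1145, 0.1486]
tcp_rot: [3.141, 0.003, -0.102]
force: [-0.4, -0.2, -0.0]
gripper_width: 0.0812
```

```bash
python3 look.py 10 260 100 130 110 300 140 110 80
```

```text
{'t': np.float64(14.85), 'ee_pos': array([ 0.5058, -0.1112,  0.1494]), 'tcp_rot': array([-3.1405e+00,  1.6000e-03, -9.6400e-02]), 'force': array([0.1162, 0.4167, 0.2912]), 'gripper_width': np.float64(0.0813)}
```

View pics/l10.png

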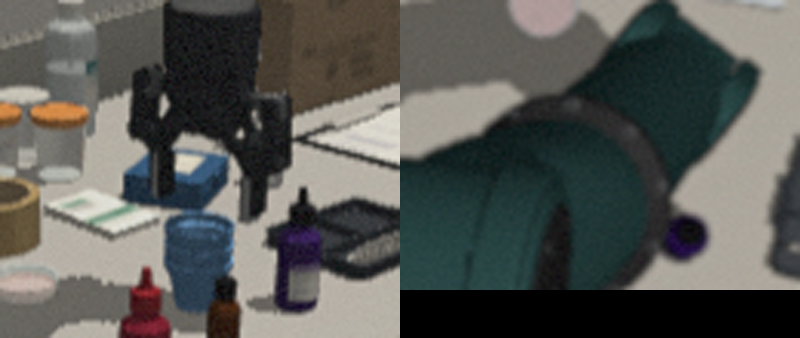

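```bash
python3 - <<'E'
from h import *
s=load("scene10");k=400/130
f=lambda p:[round(float((a-b)*k),1) for a,b in zip(proj(s,p),(260,100))]
a=-.0964
for q in(-1,1):print("tip",f((.5058+q*.046*np.cos(a),-.1112+q*.046*np.sin(a),.089)))
for z in(.072,.057):print("rim centre",f((.507,-.1118,z)))
crop(s,290,155,70,60,10,"pics/z10.png")
E
```

```text
tip [248.8, 219.6]
tip [157.9, 192.4]
rim centre [200.5, 224.7]
rim centre [199.9, 241.8]
```

View pics/z10.png

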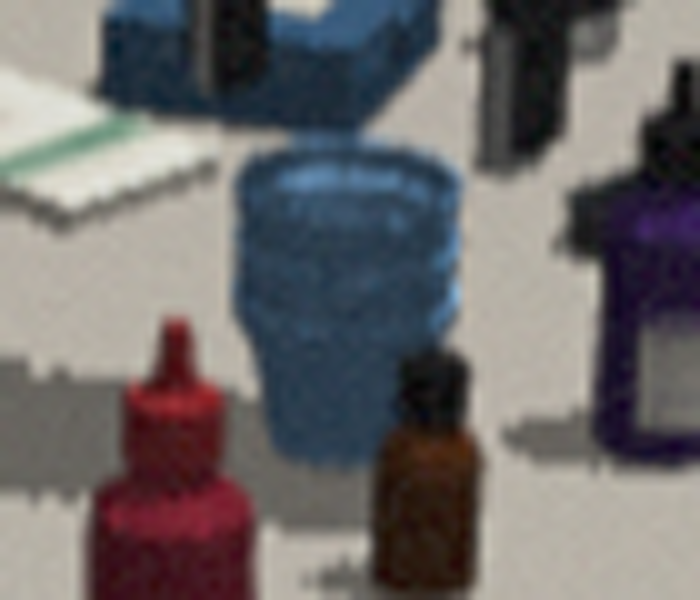

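The tips straddle the cup, matching the projection. Descending to just below the collar and closing part way.

>>> {"name": "jog_arm", "arguments": {"series": [{"dx": 1, "dy": 0, "dz": -4, "yaw": 0, "grip": 95}, {"dx": 1, "dy": -1, "dz": -10, "yaw": 0, "grip": 95}, {"dx": 1, "dy": -1, "dz": -16, "yaw": 0, "grip": 92}, {"dx": 1, "dy": -1, "dz": -20, "yaw": 0, "grip": 88}, {"dx": 1, "dy": -1, "dz": -21, "yaw": 0, "grip": 84}, {"dx": 1, "dy": -1, "dz": -21, "yaw": 0, "grip": 80}, {"dx": 1, "dy": -1, "dz": -21, "yaw": 0, "grip": 75}, {"dx": 1, "dy": -1, "dz": -21, "yaw": 0, "grip": 73}]}}

```text
t: 15.52
ee_pos: [0.5075, -0.1131, 0.1285]
tcp_rot: [3.141, -0.0, -0.097]
force: [0.7, 0.6, -0.1]
gripper_width: 0.0625
```

```bash
python3 look.py 11 260 100 130 110 300 140 110 80;python3 -c "
from h import *
crop(load('scene11'),290,140,70,60,10,'pics/z11.png')"
```

```text
{'t': np.float64(15.6167), 'ee_pos': array([ 0.5076, -0.1131,  0.1286]), 'tcp_rot': array([ 3.1415e+00, -4.0000e-04, -9.6900e-02]), 'force': array([ 0.2773,  0.4421, -0.6549]), 'gripper_width': np.float64(0.0626)}
```

View pics/z11.png

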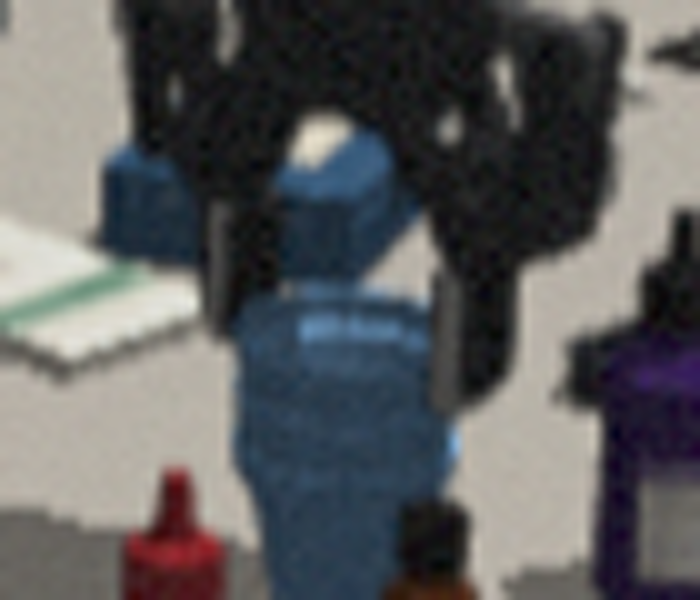

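```bash
python3 - <<'E'
from h import *
s=load("scene11")
f=lambda p:[round(float((a-b+.5)*10),0) for a,b in zip(proj(s,p),(290,140))]
a=-.0964
for z in(.055,.058,.061,.064,.067):
  print(z,[f((.5076+q*.0313*np.cos(a)-w*.011*np.sin(-a)*-1,-.1131+q*.0313*np.sin(a)+w*.011,z)) for q in(-1,1) for w in(1,)])
E
```

```text
0.055 [[429.0, 441.0], [231.0, 377.0]]
0.058 [[429.0, 430.0], [231.0, 366.0]]
0.061 [[430.0, 419.0], [232.0, 355.0]]
0.064 [[431.0, 408.0], [232.0, 344.0]]
0.067 [[431.0, 396.0], [232.0, 333.0]]
```

Tips measure about z = 64 mm, with the collar at 64–72 and the next rim at 57. I'll go 1.5 mm lower and grip lightly.

>>> {"name": "jog_arm", "arguments": {"series": [{"dx": 0, "dy": 0, "dz": -1.5, "yaw": 0, "grip": 71}, {"dx": 0, "dy": 0, "dz": -1.5, "yaw": 0, "grip": 69}, {"dx": 0, "dy": 0, "dz": -1.5, "yaw": 0, "grip": 67}, {"dx": 0, "dy": 0, "dz": -1.5, "yaw": 0, "grip": 65}, {"dx": 0, "dy": 0, "dz": -1.5, "yaw": 0, "grip": 60}, {"dx": 0, "dy": 0, "dz": -1.5, "yaw": 0, "grip": 58}, {"dx": 0, "dy": 0, "dz": -1.5, "yaw": 0, "grip": 58}, {"dx": 0, "dy": 0, "dz": -1.5, "yaw": 0, "grip": 58}], "squeeze": 20}}

```text
t: 16.28
ee_pos: [0.5078, -0.1132, 0.1272]
tcp_rot: [3.141, -0.001, -0.097]
force: [0.8, -0.8, 4.6]
gripper_width: 0.0543
```

>>> {"name": "jog_arm", "arguments": {"series": [{"dx": 0, "dy": 0, "dz": 0, "yaw": 0, "grip": 58}, {"dx": 0, "dy": 0, "dz": 0, "yaw": 0, "grip": 58}, {"dx": 0, "dy": 0, "dz": 1, "yaw": 0, "grip": 58}, {"dx": 0, "dy": 0, "dz": 2, "yaw": 0, "grip": 58}, {"dx": 0, "dy": 0, "dz": 4, "yaw": 0, "grip": 58}, {"dx": 0, "dy": 0, "dz": 6, "yaw": 0, "grip": 58}, {"dx": 0, "dy": 0, "dz": 8, "yaw": 0, "grip": 58}, {"dx": 0, "dy": 0, "dz": 8, "yaw": 0, "grip": 58}]}}

```text
t: 16.95
ee_pos: [0.5075, -0.113, 0.1352]
tcp_rot: [3.142, -0.0, -0.097]
force: [-0.1, 0.1, -0.7]
gripper_width: 0.0538
```

```bash
python3 look.py 12 260 100 130 110 300 140 110 80;python3 -c "
from h import *
crop(load('scene12'),290,140,70,60,10,'pics/z12.png')"
```

```text
{'t': np.float64(17.05), 'ee_pos': array([ 0.5075, -0.113 ,  0.135 ]), 'tcp_rot': array([ 3.1415e+00, -1.0000e-04, -9.6800e-02]), 'force': array([ 0.0255, -0.3188,  0.4881]), 'gripper_width': np.float64(0.0538)}
```

View pics/z12.png

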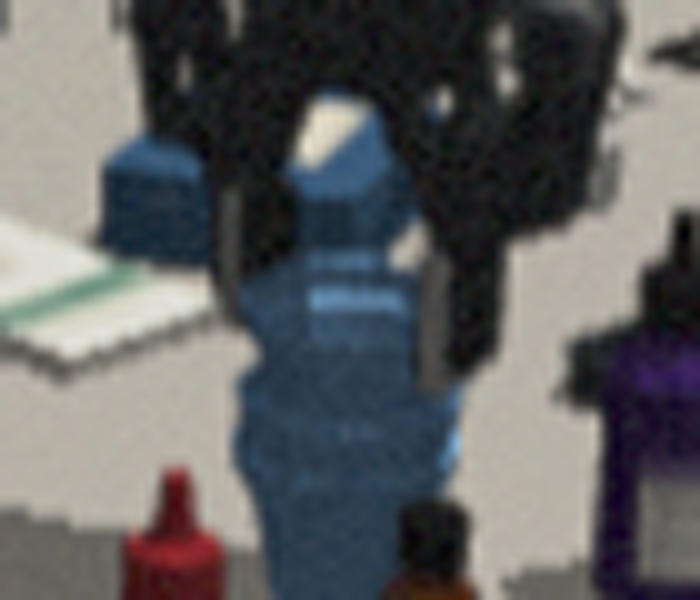

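The top cup is 8 mm up, and the next collar stays at (455,440) as before. Lifting on.

>>> {"name": "jog_arm", "arguments": {"series": [{"dx": 0, "dy": 0, "dz": 3, "yaw": 0, "grip": 58}, {"dx": 0, "dy": 0, "dz": 8, "yaw": 0, "grip": 58}, {"dx": 0, "dy": 0, "dz": 14, "yaw": 0, "grip": 58}, {"dx": 0, "dy": 0, "dz": 22, "yaw": 0, "grip": 58}, {"dx": 0, "dy": 0, "dz": 30, "yaw": 0, "grip": 58}, {"dx": 0, "dy": 0, "dz": 38, "yaw": 0, "grip": 58}, {"dx": 0, "dy": 0, "dz": 44, "yaw": 0, "grip": 58}, {"dx": 0, "dy": 0, "dz": 46, "yaw": 0, "grip": 58}]}}

```text
t: 17.72
ee_pos: [0.508, -0.1131, 0.1823]
tcp_rot: [3.141, -0.002, -0.097]
force: [-0.1, 0.1, -0.2]
gripper_width: 0.0541
```

```bash
python3 look.py 13 260 100 130 110 300 140 110 80;python3 -c "
from h import *
crop(load('scene13'),290,120,70,80,8,'pics/z13.png')"
```

```text
{'t': np.float64(17.8167), 'ee_pos': array([ 0.5078, -0.113 ,  0.1816]), 'tcp_rot': array([ 3.1415e+00, -1.3000e-03, -9.6500e-02]), 'force': array([-0.0026, -0.8026, -0.2809]), 'gripper_width': np.float64(0.0539)}
```

View pics/z13.png

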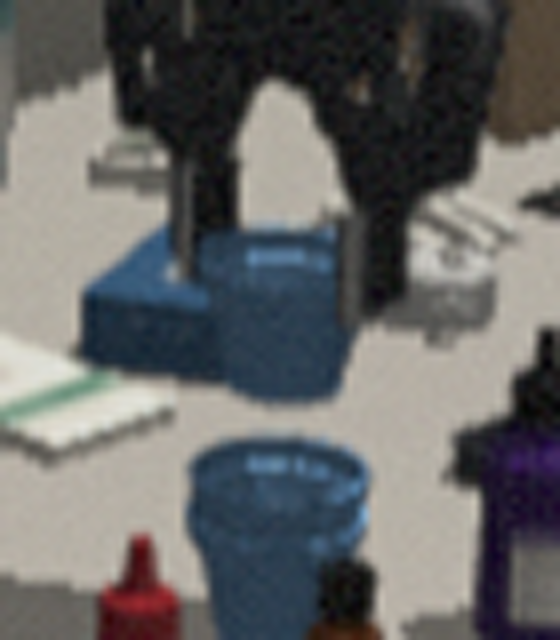

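The top cup alone hangs clear and the two below stand still. Carrying it to the green tray.

>>> {"name": "jog_arm", "arguments": {"series": [{"dx": 0, "dy": 4, "dz": 5, "yaw": 0, "grip": 58}, {"dx": 0, "dy": 16, "dz": 12, "yaw": 0, "grip": 58}, {"dx": 0, "dy": 36, "dz": 15, "yaw": 0, "grip": 58}, {"dx": 0, "dy": 62, "dz": 15, "yaw": 0, "grip": 58}, {"dx": 0, "dy": 90, "dz": 15, "yaw": 0, "grip": 58}, {"dx": 0, "dy": 118, "dz": 15, "yaw": 0, "grip": 58}, {"dx": 0, "dy": 146, "dz": 15, "yaw": 0, "grip": 58}, {"dx": 0, "dy": 174, "dz": 15, "yaw": 0, "grip": 58}]}}

```text
t: 18.48
ee_pos: [0.507, 0.0626, 0.1958]
tcp_rot: [3.142, 0.001, -0.097]
force: [0.4, 0.2, -0.8]
gripper_width: 0.0539
```

>>> {"name": "jog_arm", "arguments": {"series": [{"dx": -2, "dy": 28, "dz": 0, "yaw": 0, "grip": 58}, {"dx": -5, "dy": 56, "dz": 0, "yaw": 0, "grip": 58}, {"dx": -9, "dy": 84, "dz": 0, "yaw": 0, "grip": 58}, {"dx": -13, "dy": 112, "dz": 0, "yaw": 0, "grip": 58}, {"dx": -17, "dy": 140, "dz": 0, "yaw": 0, "grip": 58}, {"dx": -20, "dy": 166, "dz": 0, "yaw": 0, "grip": 58}, {"dx": -22, "dy": 188, "dz": -8, "yaw": 0, "grip": 58}, {"dx": -23, "dy": 204, "dz": -18, "yaw": 0, "grip": 58}]}}

```text
t: 19.15
ee_pos: [0.4839, 0.2683, 0.1778]
tcp_rot: [-3.14, -0.0, -0.093]
force: [0.3, 0.7, 0.3]
gripper_width: 0.054
```

>>> {"name": "jog_arm", "arguments": {"series": [{"dx": 0, "dy": 12, "dz": -10, "yaw": 0, "grip": 58}, {"dx": 0, "dy": 19, "dz": -20, "yaw": 0, "grip": 58}, {"dx": 0, "dy": 22, "dz": -30, "yaw": 0, "grip": 58}, {"dx": 0, "dy": 22, "dz": -40, "yaw": 0, "grip": 58}, {"dx": 0, "dy": 22, "dz": -44, "yaw": 0, "grip": 58}, {"dx": 0, "dy": 22, "dz": -44, "yaw": 0, "grip": 58}, {"dx": 0, "dy": 22, "dz": -44, "yaw": 0, "grip": 58}]}}

```text
t: 19.73
ee_pos: [0.4848, 0.2854, 0.1337]
tcp_rot: [3.141, 0.0, -0.099]
force: [0.1, -0.3, -0.4]
gripper_width: 0.0537
```

```bash
python3 look.py 14 120 180 180 150 180 140 130 90
```

```text
{'t': np.float64(19.8333), 'ee_pos': array([0.485 , 0.2861, 0.1343]), 'tcp_rot': array([-3.1415e+00, -7.0000e-04, -9.8400e-02]), 'force': array([-0.4551,  0.9372, -0.3663]), 'gripper_width': np.float64(0.054)}
```

View pics/l14.png

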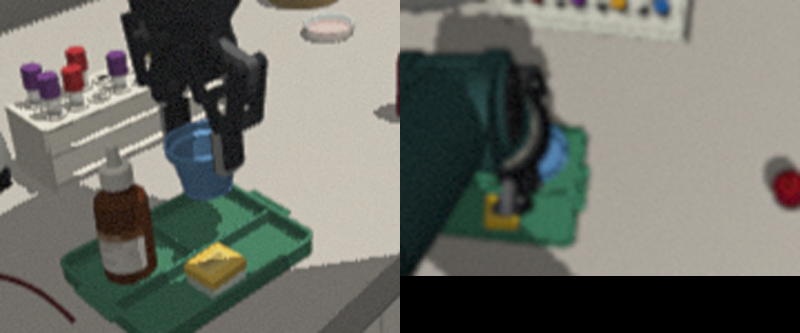

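The cup is over the right bay, at left (205,190), with the iodine bottle standing clear at (125,240). Lowering.

>>> {"name": "jog_arm", "arguments": {"series": [{"dx": 0, "dy": 1, "dz": -5, "yaw": 0, "grip": 58}, {"dx": 0, "dy": 1, "dz": -13, "yaw": 0, "grip": 58}, {"dx": 0, "dy": 1, "dz": -21, "yaw": 0, "grip": 58}, {"dx": 0, "dy": 1, "dz": -27, "yaw": 0, "grip": 58}, {"dx": 0, "dy": 1, "dz": -30, "yaw": 0, "grip": 58}, {"dx": 0, "dy": 1, "dz": -31, "yaw": 0, "grip": 58}, {"dx": 0, "dy": 1, "dz": -32, "yaw": 0, "grip": 58}, {"dx": 0, "dy": 1, "dz": -32, "yaw": 0, "grip": 58}]}}

```text
t: 20.5
ee_pos: [0.4845, 0.2879, 0.1017]
tcp_rot: [3.141, 0.0, -0.097]
force: [-0.1, -0.3, -0.2]
gripper_width: 0.0536
```

>>> {"name": "jog_arm", "arguments": {"series": [{"dx": 0, "dy": 0, "dz": -1, "yaw": 0, "grip": 58}, {"dx": 0, "dy": 0, "dz": -1, "yaw": 0, "grip": 58}, {"dx": 0, "dy": 0, "dz": -1, "yaw": 0, "grip": 58}]}}

```text
t: 20.75
ee_pos: [0.4846, 0.288, 0.1011]
tcp_rot: [-3.141, -0.0, -0.097]
force: [-0.8, -0.8, 0.4]
gripper_width: 0.054
```

>>> {"name": "jog_arm", "arguments": {"series": [{"dx": 0, "dy": 0, "dz": -0.5, "yaw": 0, "grip": 58}, {"dx": 0, "dy": 0, "dz": -1, "yaw": 0, "grip": 58}, {"dx": 0, "dy": 0, "dz": -1, "yaw": 0, "grip": 58}]}}

```text
t: 21.0
ee_pos: [0.4846, 0.2881, 0.1003]
tcp_rot: [-3.141, -0.0, -0.097]
force: [0.1, 0.2, 4.1]
gripper_width: 0.0541
```

>>> {"name": "jog_arm", "arguments": {"series": [{"dx": 0, "dy": 0, "dz": 0, "yaw": 0, "grip": 66}, {"dx": 0, "dy": 0, "dz": 0, "yaw": 0, "grip": 72}, {"dx": 0, "dy": 0, "dz": 0, "yaw": 0, "grip": 80}, {"dx": 0, "dy": 0, "dz": 0, "yaw": 0, "grip": 90}, {"dx": 0, "dy": 0, "dz": 0, "yaw": 0, "grip": 90}, {"dx": 0, "dy": 0, "dz": 8, "yaw": 0, "grip": 90}, {"dx": 0, "dy": 0, "dz": 25, "yaw": 0, "grip": 90}, {"dx": 0, "dy": 0, "dz": 55, "yaw": 0, "grip": 90}]}}

```text
t: 21.67
ee_pos: [0.483, 0.2873, 0.1538]
tcp_rot: [3.138, 0.004, -0.097]
force: [1.2, 0.2, -0.3]
gripper_width: 0.0771
```

>>> {"name": "jog_arm", "arguments": {"series": [{"dx": -5, "dy": -10, "dz": 25, "yaw": 0, "grip": 75}, {"dx": -10, "dy": -30, "dz": 40, "yaw": -2, "grip": 75}, {"dx": -14, "dy": -60, "dz": 45, "yaw": -4, "grip": 75}, {"dx": -18, "dy": -95, "dz": 45, "yaw": -6, "grip": 75}, {"dx": -22, "dy": -130, "dz": 45, "yaw": -8, "grip": 75}, {"dx": -26, "dy": -165, "dz": 45, "yaw": -8, "grip": 75}, {"dx": -30, "dy": -200, "dz": 45, "yaw": -8, "grip": 75}, {"dx": -34, "dy": -235, "dz": 45, "yaw": -8, "grip": 75}]}}

```text
t: 22.33
ee_pos: [0.45, 0.0515, 0.2005]
tcp_rot: [-3.141, -0.001, -0.236]
force: [1.3, -1.0, -0.3]
gripper_width: 0.0637
```

```bash
python3 look.py 15 120 180 180 150 180 140 130 90
```

```text
{'t': np.float64(22.4333), 'ee_pos': array([0.4492, 0.0466, 0.2009]), 'tcp_rot': array([ 3.1396e+00, -7.0000e-04, -2.4780e-01]), 'force': array([-0.5619, -0.3048,  0.3201]), 'gripper_width': np.float64(0.064)}
```

View pics/l15.png

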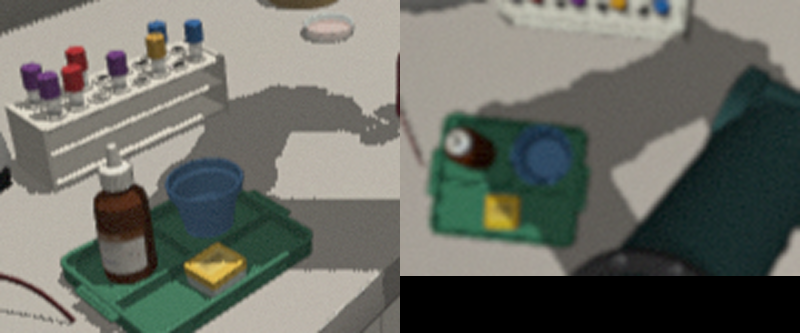

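The green kit is complete: iodine at left (125,240), cup at (205,195), box at (215,265), all upright. Next the violet bottle.

>>> {"name": "jog_arm", "arguments": {"series": [{"dx": -2, "dy": -35, "dz": 0, "yaw": 0, "grip": 75}, {"dx": -4, "dy": -72, "dz": 0, "yaw": 0, "grip": 75}, {"dx": -6, "dy": -110, "dz": 0, "yaw": 0, "grip": 75}, {"dx": -8, "dy": -145, "dz": 0, "yaw": 0, "grip": 75}, {"dx": -10, "dy": -175, "dz": 0, "yaw": 0, "grip": 75}, {"dx": -10, "dy": -195, "dz": -2, "yaw": 0, "grip": 75}, {"dx": -10, "dy": -204, "dz": -4, "yaw": 0, "grip": 75}, {"dx": -10, "dy": -204, "dz": -5, "yaw": 0, "grip": 75}]}}

```text
t: 23.1
ee_pos: [0.4408, -0.1528, 0.1952]
tcp_rot: [3.141, -0.001, -0.24]
force: [0.2, 0.5, -0.3]
gripper_width: 0.0642
```

```bash
python3 look.py 16 280 90 120 110 300 140 120 90; python3 - <<'E'
from h import *
from plant import r
s=load("scene16");k=400/120
e=r.observe()["ee_pos"]
f=lambda p:[round(float((a-b)*k),1) for a,b in zip(proj(s,p),(280,90))]
a=-.247
for q in(-1,1):print("tip",f((e[0]+q*.037*np.cos(a),e[1]+q*.037*np.sin(a),e[2]-.064)))
print(f((.4395,-.1564,.106)))
E
```

```text
{'t': np.float64(23.2), 'ee_pos': array([ 0.4405, -0.1497,  0.1947]), 'tcp_rot': array([-3.1405e+00,  1.1000e-03, -2.3530e-01]), 'force': array([-0.0784,  0.1967,  0.2536]), 'gripper_width': np.float64(0.0642)}
tip [297.3, 219.3]
tip [221.1, 194.0]
[261.3, 236.2]
```

View pics/l16.png

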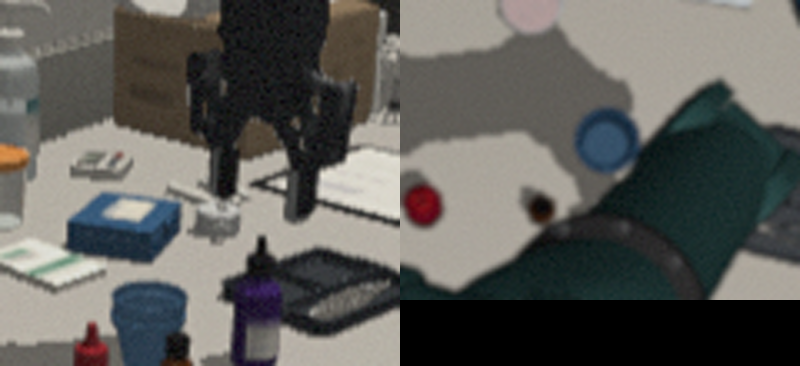

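Tips at left (222,192) and (297,215) match the projection, with the violet cap tip at (262,240). Descending.

>>> {"name": "jog_arm", "arguments": {"series": [{"dx": -1, "dy": -6, "dz": 0, "yaw": 0, "grip": 75}, {"dx": -1, "dy": -6.5, "dz": -8, "yaw": 0, "grip": 75}, {"dx": -1, "dy": -6.5, "dz": -24, "yaw": 0, "grip": 75}, {"dx": -1, "dy": -6.5, "dz": -42, "yaw": 0, "grip": 75}, {"dx": -1, "dy": -6.5, "dz": -60, "yaw": 0, "grip": 75}, {"dx": -1, "dy": -6.5, "dz": -72, "yaw": 0, "grip": 75}, {"dx": -1, "dy": -6.5, "dz": -80, "yaw": 0, "grip": 75}, {"dx": -1, "dy": -6.5, "dz": -80, "yaw": 0, "grip": 75}]}}

```text
t: 23.87
ee_pos: [0.4389, -0.1566, 0.1133]
tcp_rot: [-3.141, 0.003, -0.235]
force: [1.5, 0.6, 0.7]
gripper_width: 0.0643
```

```bash
python3 look.py 17 280 90 120 110 300 140 120 90
```

```text
{'t': np.float64(23.9667), 'ee_pos': array([ 0.4394, -0.1572,  0.1147]), 'tcp_rot': array([-3.1414e+00,  6.0000e-04, -2.3590e-01]), 'force': array([ 0.0698, -0.2842, -0.5114]), 'gripper_width': np.float64(0.0639)}
```

View pics/l17.png

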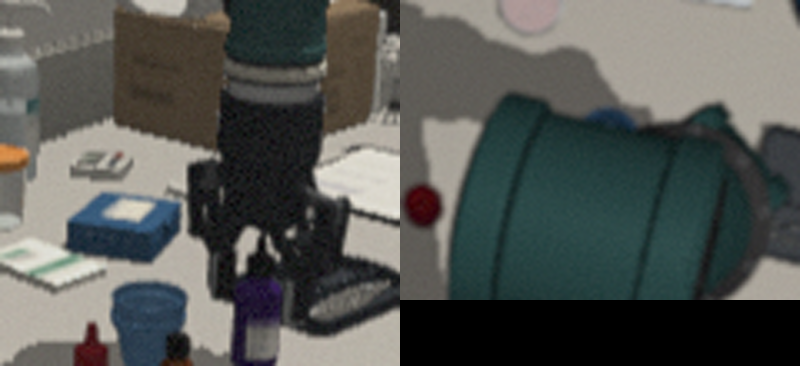

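The fingers straddle the violet body. Gripping.

>>> {"name": "jog_arm", "arguments": {"series": [{"dx": 0, "dy": 0, "dz": 0, "yaw": 0, "grip": 68}, {"dx": 0, "dy": 0, "dz": 0, "yaw": 0, "grip": 60}, {"dx": 0, "dy": 0, "dz": 0, "yaw": 0, "grip": 52}, {"dx": 0, "dy": 0, "dz": 0, "yaw": 0, "grip": 47}, {"dx": 0, "dy": 0, "dz": 0, "yaw": 0, "grip": 43}, {"dx": 0, "dy": 0, "dz": 0, "yaw": 0, "grip": 30}, {"dx": 0, "dy": 0, "dz": 0, "yaw": 0, "grip": 30}, {"dx": 0, "dy": 0, "dz": 0, "yaw": 0, "grip": 30}], "squeeze": 35}}

```text
t: 24.63
ee_pos: [0.4402, -0.1577, 0.1154]
tcp_rot: [-3.142, -0.002, -0.237]
force: [0.8, 0.1, 6.4]
gripper_width: 0.0345
```

>>> {"name": "jog_arm", "arguments": {"series": [{"dx": 0, "dy": 0, "dz": 0, "yaw": 0, "grip": 30}, {"dx": 0, "dy": 0, "dz": 0, "yaw": 0, "grip": 30}, {"dx": 0, "dy": 0, "dz": 0, "yaw": 0, "grip": 30}, {"dx": 0, "dy": 0, "dz": 4, "yaw": 0, "grip": 30}, {"dx": 0, "dy": 0, "dz": 12, "yaw": 0, "grip": 30}, {"dx": 0, "dy": 0, "dz": 24, "yaw": 0, "grip": 30}, {"dx": 0, "dy": 0, "dz": 36, "yaw": 0, "grip": 30}, {"dx": 0, "dy": 0, "dz": 44, "yaw": 0, "grip": 30}]}}

```text
t: 25.3
ee_pos: [0.4391, -0.1575, 0.1599]
tcp_rot: [3.142, 0.0, -0.237]
force: [0.5, 0.1, -0.4]
gripper_width: 0.034
```

>>> {"name": "jog_arm", "arguments": {"series": [{"dx": 2, "dy": -6, "dz": 2, "yaw": 0, "grip": 30}, {"dx": 8, "dy": -22, "dz": 2, "yaw": 0, "grip": 30}, {"dx": 17, "dy": -46, "dz": 2, "yaw": 0, "grip": 30}, {"dx": 26, "dy": -72, "dz": 2, "yaw": 0, "grip": 30}, {"dx": 36, "dy": -98, "dz": 2, "yaw": 0, "grip": 30}, {"dx": 43, "dy": -118, "dz": 2, "yaw": 0, "grip": 30}, {"dx": 48, "dy": -129, "dz": 2, "yaw": 0, "grip": 30}, {"dx": 48, "dy": -131, "dz": 2, "yaw": 0, "grip": 30}]}}

```text
t: 25.97
ee_pos: [0.4883, -0.2915, 0.161]
tcp_rot: [3.139, -0.002, -0.239]
force: [-0.5, -0.3, -1.3]
gripper_width: 0.0344
```

>>> {"name": "jog_arm", "arguments": {"series": [{"dx": 0, "dy": 0, "dz": 0, "yaw": 0, "grip": 30}, {"dx": 0, "dy": 0, "dz": 0, "yaw": 0, "grip": 30}]}}

```text
t: 26.13
ee_pos: [0.4866, -0.2868, 0.1604]
tcp_rot: [-3.14, 0.003, -0.235]
force: [-0.4, 0.5, -1.0]
gripper_width: 0.0341
```

```bash
python3 look.py 18 310 90 120 110 350 140 120 90
```

```text
{'t': np.float64(26.2333), 'ee_pos': array([ 0.4868, -0.2865,  0.1605]), 'tcp_rot': array([-3.1398e+00,  2.0000e-03, -2.3480e-01]), 'force': array([ 0.038 , -0.9671, -0.9159]), 'gripper_width': np.float64(0.0343)}
```

View pics/l18.png

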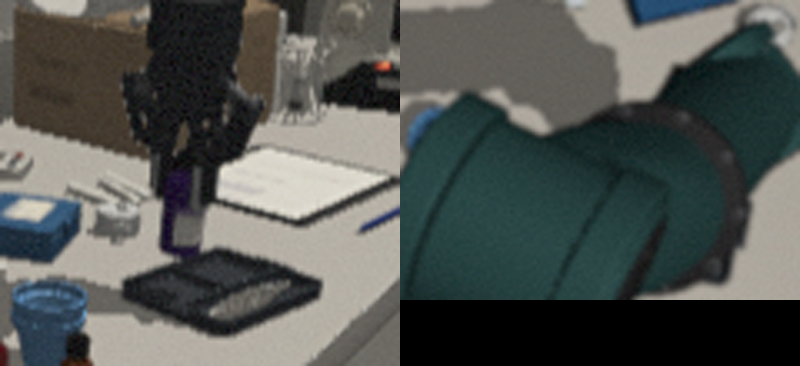

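The violet bottle is held upright over the grey tray's left bay, its base at left (180,255). Lowering.

>>> {"name": "jog_arm", "arguments": {"series": [{"dx": 1, "dy": -2, "dz": -6, "yaw": 0, "grip": 30}, {"dx": 1, "dy": -2, "dz": -16, "yaw": 0, "grip": 30}, {"dx": 1, "dy": -2, "dz": -26, "yaw": 0, "grip": 30}, {"dx": 1, "dy": -2, "dz": -34, "yaw": 0, "grip": 30}, {"dx": 1, "dy": -2, "dz": -37, "yaw": 0, "grip": 30}, {"dx": 1, "dy": -2, "dz": -39, "yaw": 0, "grip": 30}, {"dx": 1, "dy": -2, "dz": -40, "yaw": 0, "grip": 30}, {"dx": 1, "dy": -2, "dz": -40, "yaw": 0, "grip": 30}]}}

```text
t: 26.9
ee_pos: [0.4884, -0.2907, 0.1207]
tcp_rot: [3.142, 0.0, -0.237]
force: [-0.5, 0.7, -0.7]
gripper_width: 0.0338
```

>>> {"name": "jog_arm", "arguments": {"series": [{"dx": 0, "dy": 0, "dz": -1, "yaw": 0, "grip": 30}, {"dx": 0, "dy": 0, "dz": -1, "yaw": 0, "grip": 30}, {"dx": 0, "dy": 0, "dz": -1, "yaw": 0, "grip": 30}]}}

```text
t: 27.15
ee_pos: [0.4886, -0.2906, 0.1201]
tcp_rot: [3.141, -0.0, -0.236]
force: [-0.2, 0.0, -1.5]
gripper_width: 0.0342
```

```bash
python3 look.py 19 310 90 120 110 350 140 120 90
```

```text
{'t': np.float64(27.25), 'ee_pos': array([ 0.4886, -0.2905,  0.1201]), 'tcp_rot': array([ 3.1415e+00, -5.0000e-04, -2.3630e-01]), 'force': array([-0.2552,  0.1186, -0.16  ]), 'gripper_width': np.float64(0.0343)}
```

View pics/l19.png

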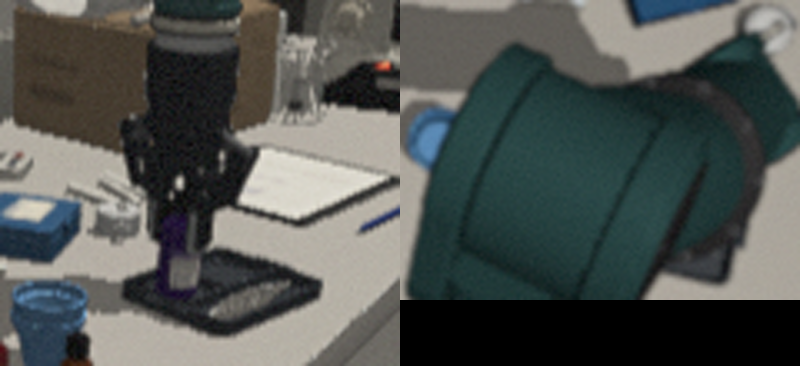

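>>> {"name": "jog_arm", "arguments": {"series": [{"dx": 0, "dy": 1, "dz": -1, "yaw": 0, "grip": 30}, {"dx": 0, "dy": 1, "dz": -1.5, "yaw": 0, "grip": 30}, {"dx": 0, "dy": 1, "dz": -1.5, "yaw": 0, "grip": 30}]}}

```text
t: 27.5
ee_pos: [0.4886, -0.2894, 0.1186]
tcp_rot: [-3.141, -0.0, -0.236]
force: [0.5, -0.0, 0.8]
gripper_width: 0.034
```

>>> {"name": "jog_arm", "arguments": {"series": [{"dx": 0, "dy": 0, "dz": -0.5, "yaw": 0, "grip": 30}, {"dx": 0, "dy": 0, "dz": -1, "yaw": 0, "grip": 30}, {"dx": 0, "dy": 0, "dz": -1, "yaw": 0, "grip": 30}]}}

```text
t: 27.75
ee_pos: [0.4886, -0.2896, 0.1184]
tcp_rot: [-3.141, -0.0, -0.237]
force: [-1.3, 0.7, 8.7]
gripper_width: 0.034
```

>>> {"name": "jog_arm", "arguments": {"series": [{"dx": 0, "dy": 0, "dz": 0, "yaw": 0, "grip": 45}, {"dx": 0, "dy": 0, "dz": 0, "yaw": 0, "grip": 55}, {"dx": 0, "dy": 0, "dz": 0, "yaw": 0, "grip": 65}, {"dx": 0, "dy": 0, "dz": 0, "yaw": 0, "grip": 75}, {"dx": 0, "dy": 0, "dz": 0, "yaw": 0, "grip": 75}, {"dx": 0, "dy": 0, "dz": 12, "yaw": 0, "grip": 75}, {"dx": 0, "dy": 0, "dz": 35, "yaw": 0, "grip": 75}, {"dx": 0, "dy": 0, "dz": 72, "yaw": 0, "grip": 75}]}}

```text
t: 28.42
ee_pos: [0.4869, -0.2884, 0.1883]
tcp_rot: [-3.14, 0.006, -0.237]
force: [1.4, -0.5, -0.3]
gripper_width: 0.064
```

>>> {"name": "jog_arm", "arguments": {"series": [{"dx": -4, "dy": 15, "dz": 5, "yaw": 4, "grip": 65}, {"dx": -10, "dy": 45, "dz": 5, "yaw": 8, "grip": 65}, {"dx": -16, "dy": 80, "dz": 0, "yaw": 12, "grip": 65}, {"dx": -22, "dy": 115, "dz": -5, "yaw": 16, "grip": 65}, {"dx": -28, "dy": 150, "dz": -10, "yaw": 20, "grip": 65}, {"dx": -33, "dy": 185, "dz": -15, "yaw": 24, "grip": 65}, {"dx": -38, "dy": 215, "dz": -20, "yaw": 28, "grip": 65}, {"dx": -40, "dy": 233, "dz": -30, "yaw": 30, "grip": 65}]}}

```text
t: 29.08
ee_pos: [0.4477, -0.0531, 0.1603]
tcp_rot: [-3.14, -0.001, 0.294]
force: [0.3, -0.5, -0.3]
gripper_width: 0.0554
```

>>> {"name": "jog_arm", "arguments": {"series": [{"dx": 0, "dy": 0, "dz": -10, "yaw": 0, "grip": 65}, {"dx": 0, "dy": 0, "dz": -15, "yaw": 0, "grip": 65}, {"dx": 0, "dy": 0, "dz": -15, "yaw": 0, "grip": 65}]}}

```text
t: 29.33
ee_pos: [0.4484, -0.0566, 0.1442]
tcp_rot: [-3.142, 0.001, 0.287]
force: [-0.2, 0.1, -0.0]
gripper_width: 0.0556
```

```bash
python3 look.py 20 260 110 170 110 300 140 170 90; python3 - <<'E'
from h import *
from plant import r
s=load("scene20");k=400/170
e=r.observe()["ee_pos"]
f=lambda p:[round(float((a-b)*k),1) for a,b in zip(proj(s,p),(260,110))]
a=r.observe()["tcp_rot"][2]
for q in(-1,1):print("tip",f((e[0]+q*.033*np.cos(a),e[1]+q*.033*np.sin(a),e[2]-.065)))
print(f((.4491,-.0562,.060)))
E
```

```text
{'t': np.float64(29.4333), 'ee_pos': array([ 0.4488, -0.0575,  0.1448]), 'tcp_rot': array([ 3.1408e+00, -4.0000e-04,  2.8530e-01]), 'force': array([-0.2189, -0.2097,  0.2431]), 'gripper_width': np.float64(0.0557)}
tip [207.7, 174.9]
tip [142.5, 165.9]
[173.0, 189.1]
```

View pics/l20.png

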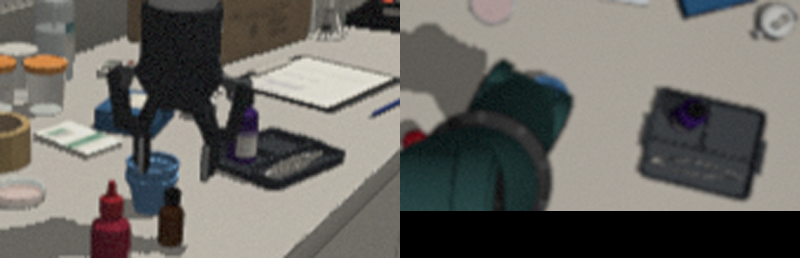

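The violet bottle stands in the grey tray's left bay, at right (688,113). The open fingers are centred over the oil bottle, whose cap is at left (172,195). Descending.

>>> {"name": "jog_arm", "arguments": {"series": [{"dx": 0, "dy": 1, "dz": -10, "yaw": 0, "grip": 65}, {"dx": 0, "dy": 1, "dz": -26, "yaw": 0, "grip": 65}, {"dx": 0, "dy": 1, "dz": -42, "yaw": 0, "grip": 65}, {"dx": 0, "dy": 1, "dz": -52, "yaw": 0, "grip": 65}, {"dx": 0, "dy": 1, "dz": -55, "yaw": 0, "grip": 60}, {"dx": 0, "dy": 1, "dz": -55, "yaw": 0, "grip": 50}, {"dx": 0, "dy": 1, "dz": -55, "yaw": 0, "grip": 42}, {"dx": 0, "dy": 1, "dz": -55, "yaw": 0, "grip": 36}], "squeeze": 30}}

```text
t: 30.1
ee_pos: [0.4489, -0.056, 0.0901]
tcp_rot: [3.141, -0.001, 0.286]
force: [0.1, 0.4, -0.3]
gripper_width: 0.031
```

>>> {"name": "jog_arm", "arguments": {"series": [{"dx": 0, "dy": 0, "dz": 0, "yaw": 0, "grip": 31}, {"dx": 0, "dy": 0, "dz": 0, "yaw": 0, "grip": 20}, {"dx": 0, "dy": 0, "dz": 0, "yaw": 0, "grip": 20}, {"dx": 0, "dy": 0, "dz": 0, "yaw": 0, "grip": 20}, {"dx": 0, "dy": 0, "dz": 0, "yaw": 0, "grip": 20}]}}

```text
t: 30.52
ee_pos: [0.449, -0.0557, 0.0902]
tcp_rot: [3.141, -0.002, 0.287]
force: [-0.7, -0.3, 7.0]
gripper_width: 0.0243
```

```bash
python3 look.py 21 290 130 100 80 300 140 170 90
```

```text
{'t': np.float64(30.6167), 'ee_pos': array([ 0.4491, -0.0557,  0.0902]), 'tcp_rot': array([ 3.1407e+00, -1.8000e-03,  2.8700e-01]), 'force': array([-0.279 ,  0.085 ,  5.5654]), 'gripper_width': np.float64(0.0243)}
```

View pics/l21.png

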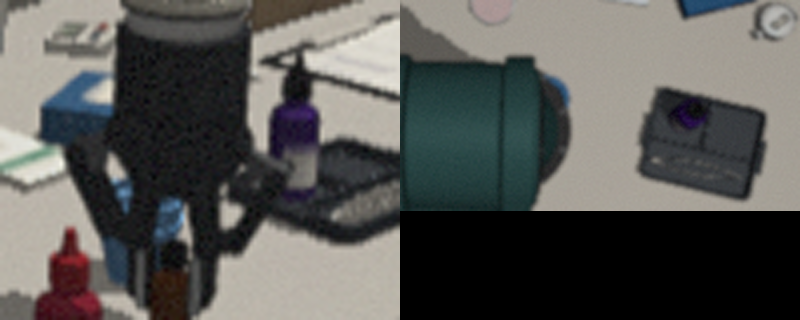

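>>> {"name": "jog_arm", "arguments": {"series": [{"dx": 0, "dy": 0, "dz": 5, "yaw": 0, "grip": 20}, {"dx": 0, "dy": 0, "dz": 15, "yaw": 0, "grip": 20}, {"dx": 0, "dy": 0, "dz": 32, "yaw": 0, "grip": 20}, {"dx": 0, "dy": 0, "dz": 52, "yaw": 0, "grip": 20}, {"dx": 0, "dy": 0, "dz": 75, "yaw": 0, "grip": 20}, {"dx": 0, "dy": -8, "dz": 100, "yaw": -3, "grip": 20}, {"dx": 2, "dy": -26, "dz": 120, "yaw": -6, "grip": 20}, {"dx": 4, "dy": -50, "dz": 132, "yaw": -9, "grip": 20}]}}

```text
t: 31.28
ee_pos: [0.4526, -0.1042, 0.2235]
tcp_rot: [-3.14, -0.002, 0.132]
force: [0.6, 0.2, 0.1]
gripper_width: 0.0244
```

>>> {"name": "jog_arm", "arguments": {"series": [{"dx": 2, "dy": -30, "dz": 4, "yaw": -3, "grip": 20}, {"dx": 4, "dy": -62, "dz": 4, "yaw": -6, "grip": 20}, {"dx": 6, "dy": -95, "dz": 4, "yaw": -9, "grip": 20}, {"dx": 8, "dy": -128, "dz": 4, "yaw": -12, "grip": 20}, {"dx": 11, "dy": -161, "dz": 4, "yaw": -15, "grip": 20}, {"dx": 14, "dy": -194, "dz": 4, "yaw": -18, "grip": 20}, {"dx": 16, "dy": -222, "dz": 4, "yaw": -21, "grip": 20}, {"dx": 18, "dy": -242, "dz": 4, "yaw": -21, "grip": 20}]}}

```text
t: 31.95
ee_pos: [0.4698, -0.3504, 0.2259]
tcp_rot: [3.14, -0.001, -0.241]
force: [0.1, 0.0, -0.2]
gripper_width: 0.0245
```

>>> {"name": "jog_arm", "arguments": {"series": [{"dx": 0, "dy": -7, "dz": 0, "yaw": 0, "grip": 20}, {"dx": 0, "dy": -7, "dz": 0, "yaw": 0, "grip": 20}, {"dx": 0, "dy": -7, "dz": 0, "yaw": 0, "grip": 20}, {"dx": 0, "dy": -7, "dz": 0, "yaw": 0, "grip": 20}]}}

```text
t: 32.28
ee_pos: [0.4704, -0.3521, 0.225]
tcp_rot: [-3.139, 0.002, -0.234]
force: [0.4, 0.5, -1.3]
gripper_width: 0.0242
```

```bash
python3 look.py 22 320 90 120 110 350 140 120 90
```

```text
{'t': np.float64(32.3833), 'ee_pos': array([ 0.4706, -0.3523,  0.2252]), 'tcp_rot': array([-3.1398e+00,  1.0000e-03, -2.3400e-01]), 'force': array([-1.0158,  0.3242, -1.4026]), 'gripper_width': np.float64(0.0243)}
```

View pics/l22.png

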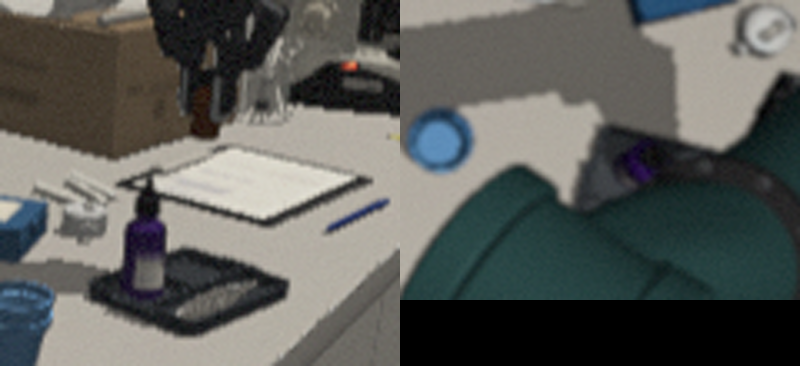

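The oil bottle is held upright at left (205,110), above the right bay. The violet bottle is at (145,260). Lowering.

>>> {"name": "jog_arm", "arguments": {"series": [{"dx": 0, "dy": -2, "dz": -12, "yaw": 0, "grip": 20}, {"dx": 0, "dy": -3, "dz": -32, "yaw": 0, "grip": 20}, {"dx": 0, "dy": -3, "dz": -54, "yaw": 0, "grip": 20}, {"dx": 0, "dy": -3, "dz": -76, "yaw": 0, "grip": 20}, {"dx": 0, "dy": -3, "dz": -96, "yaw": 0, "grip": 20}, {"dx": 0, "dy": -3, "dz": -108, "yaw": 0, "grip": 20}, {"dx": 0, "dy": -3, "dz": -112, "yaw": 0, "grip": 20}, {"dx": 0, "dy": -3, "dz": -112, "yaw": 0, "grip": 20}]}}

```text
t: 33.05
ee_pos: [0.47, -0.3569, 0.1122]
tcp_rot: [-3.141, 0.002, -0.236]
force: [0.1, 1.0, 0.4]
gripper_width: 0.0242
```

```bash
python3 look.py 23 320 90 120 110 350 140 120 90
```

```text
{'t': np.float64(33.15), 'ee_pos': array([ 0.4707, -0.3579,  0.1139]), 'tcp_rot': array([ 3.1411e+00, -8.0000e-04, -2.3650e-01]), 'force': array([ 0.3671, -0.5807, -0.7789]), 'gripper_width': np.float64(0.0242)}
```

View pics/l23.png

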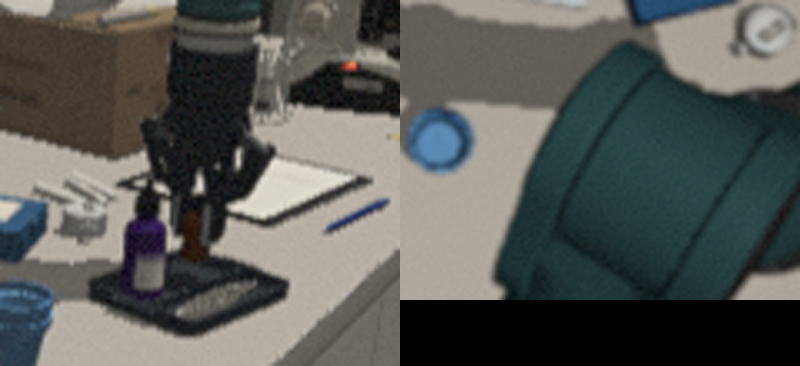

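The oil bottle enters the right bay at left (197,255), clear of the violet. Setting it down.

>>> {"name": "jog_arm", "arguments": {"series": [{"dx": 0, "dy": 1, "dz": -5, "yaw": 0, "grip": 20}, {"dx": 0, "dy": 2, "dz": -11, "yaw": 0, "grip": 20}, {"dx": 0, "dy": 2, "dz": -16, "yaw": 0, "grip": 20}, {"dx": 0, "dy": 2, "dz": -18, "yaw": 0, "grip": 20}, {"dx": 0, "dy": 2, "dz": -19, "yaw": 0, "grip": 20}, {"dx": 0, "dy": 2, "dz": -19, "yaw": 0, "grip": 20}]}}

```text
t: 33.65
ee_pos: [0.4704, -0.3555, 0.0941]
tcp_rot: [-3.141, 0.0, -0.236]
force: [-0.2, -0.1, -1.1]
gripper_width: 0.0244
```

>>> {"name": "jog_arm", "arguments": {"series": [{"dx": 0, "dy": 0, "dz": -1, "yaw": 0, "grip": 20}, {"dx": 0, "dy": 0, "dz": -1, "yaw": 0, "grip": 20}, {"dx": 0, "dy": 0, "dz": -1, "yaw": 0, "grip": 20}]}}

```text
t: 33.9
ee_pos: [0.4705, -0.3556, 0.0935]
tcp_rot: [3.141, -0.0, -0.236]
force: [0.3, -0.6, -0.9]
gripper_width: 0.0246
```

>>> {"name": "jog_arm", "arguments": {"series": [{"dx": 0, "dy": 0, "dz": -0.5, "yaw": 0, "grip": 20}, {"dx": 0, "dy": 0, "dz": -1, "yaw": 0, "grip": 20}, {"dx": 0, "dy": 0, "dz": -1, "yaw": 0, "grip": 20}]}}

```text
t: 34.15
ee_pos: [0.4706, -0.3558, 0.0933]
tcp_rot: [-3.141, -0.001, -0.237]
force: [-0.4, 0.2, 6.2]
gripper_width: 0.0246
```

>>> {"name": "jog_arm", "arguments": {"series": [{"dx": 0, "dy": 0, "dz": 0, "yaw": 0, "grip": 34}, {"dx": 0, "dy": 0, "dz": 0, "yaw": 0, "grip": 42}, {"dx": 0, "dy": 0, "dz": 0, "yaw": 0, "grip": 52}, {"dx": 0, "dy": 0, "dz": 0, "yaw": 0, "grip": 60}, {"dx": 0, "dy": 0, "dz": 0, "yaw": 0, "grip": 60}, {"dx": 0, "dy": 0, "dz": 10, "yaw": 0, "grip": 60}, {"dx": 0, "dy": 0, "dz": 32, "yaw": 0, "grip": 60}, {"dx": 0, "dy": 0, "dz": 70, "yaw": 0, "grip": 60}]}}

```text
t: 34.82
ee_pos: [0.4689, -0.354, 0.1608]
tcp_rot: [-3.139, 0.006, -0.236]
force: [-0.1, 0.2, -0.2]
gripper_width: 0.0513
```

>>> {"name": "jog_arm", "arguments": {"series": [{"dx": 0, "dy": 0, "dz": 40, "yaw": 0, "grip": 60}, {"dx": 0, "dy": 0, "dz": 75, "yaw": 0, "grip": 60}, {"dx": -5, "dy": 25, "dz": 90, "yaw": 0, "grip": 60}, {"dx": -10, "dy": 60, "dz": 90, "yaw": 0, "grip": 60}, {"dx": -10, "dy": 100, "dz": 90, "yaw": 0, "grip": 60}, {"dx": -10, "dy": 140, "dz": 90, "yaw": 0, "grip": 60}, {"dx": -10, "dy": 180, "dz": 90, "yaw": 0, "grip": 60}, {"dx": -10, "dy": 220, "dz": 90, "yaw": 0, "grip": 60}]}}

```text
t: 35.48
ee_pos: [0.46, -0.1339, 0.2531]
tcp_rot: [-3.141, -0.001, -0.237]
force: [0.5, 0.5, -0.2]
gripper_width: 0.051
```

>>> {"name": "jog_arm", "arguments": {"series": [{"dx": 0, "dy": 30, "dz": 0, "yaw": 0, "grip": 60}, {"dx": 0, "dy": 60, "dz": 0, "yaw": 0, "grip": 60}, {"dx": 0, "dy": 80, "dz": 0, "yaw": 0, "grip": 60}, {"dx": 0, "dy": 80, "dz": 0, "yaw": 0, "grip": 60}, {"dx": 0, "dy": 80, "dz": 0, "yaw": 0, "grip": 60}, {"dx": 0, "dy": 80, "dz": 0, "yaw": 0, "grip": 60}]}}

```text
t: 35.98
ee_pos: [0.4605, -0.0564, 0.2529]
tcp_rot: [3.141, -0.001, -0.237]
force: [-0.0, -1.0, 0.0]
gripper_width: 0.0512
```

```bash
python3 look.py 24 130 140 290 210 180 140 300 100
```

```text
{'t': np.float64(36.0833), 'ee_pos': array([ 0.4605, -0.0571,  0.2528]), 'tcp_rot': array([ 3.1411e+00, -9.0000e-04, -2.3910e-01]), 'force': array([-0.6141, -0.2648, -0.0586]), 'gripper_width': np.float64(0.0509)}
```

View pics/l24.png

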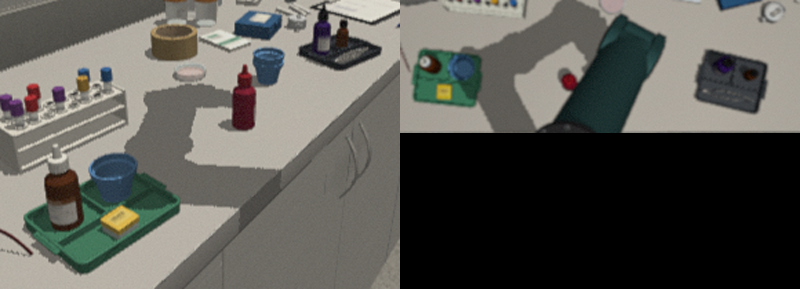

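```bash
python3 - <<'E'
from h import *
s=load("scene24");t=load("top24");s0=load("scene0")
def C(c,x,y,w,h,W): return cv2.resize(c["color"][y:y+h,x:x+w,::-1],(W,int(W*h/w)),interpolation=cv2.INTER_CUBIC)
o=np.zeros((600,800,3),np.uint8)
for im,(X,Y) in [(C(s,140,230,130,110,400),(0,0)),(C(s,335,140,80,60,400),(400,0)),(C(t,185,165,65,60,280),(0,340)),(C(t,395,165,65,60,280),(290,340)),(C(s,285,160,60,80,190),(590,340))]:
    h=min(len(im),600-Y);o[Y:Y+h,X:X+im.shape[1]]=im[:h]
cv2.imwrite("pics/fin.png",o)
def red(c):
    h=cv2.cvtColor(c["color"],cv2.COLOR_RGB2HSV);m=cv2.inRange(h,(165,120,40),(180,255,255))|cv2.inRange(h,(0,150,40),(4,255,255));q=np.zeros_like(m);q[180:240,295:320]=m[180:240,295:320];M=cv2.moments(q,True);return round(M["m10"]/M["m00"],2),round(M["m01"]/M["m00"],2)
print("red scene centroid",red(s0),red(s))
for n,c in(("scene13",load("scene13")),("now",s)):
    h=cv2.cvtColor(c["color"],cv2.COLOR_RGB2HSV);m=cv2.inRange(h,(95,80,40),(115,255,255));q=m[186:205,305:345];M=cv2.moments(q,True);print("cup low part",n,M["m10"]/M["m00"]+305,M["m00"])
    ys=np.where(m[172:210,322])[0]+172;print(ys.min(),ys.max())
E
```

```text
red scene centroid (306.6, 214.0) (306.51, 213.96)
cup low part scene13 323.33490566037733 212.0
175 200
cup low part now 323.75 228.0
175 200
```

View pics/fin.png

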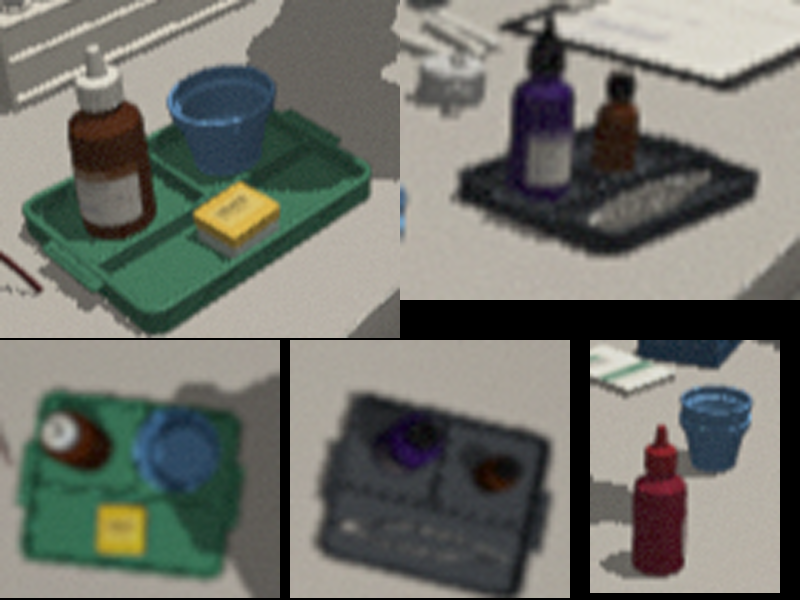

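The close-ups show all five items upright in their bays: iodine (110,170), cup (220,120), box (235,215), violet (543,130) and oil (617,125). The red bottle and the remaining cups are unmoved, and the arm is clear. Handing in.

```bash
python3 -c "
from plant import r
print(r.hand_in())"
```

```text
the job is handed in; nothing more can be done
None
```

I made up both kits and handed the job in at about 36 s of the 139 s allowed. The hand-in reported no verdict.

- **Green tray:** the iodine bottle is in the left bay, the top cup in the right bay and the coverslip box in the wide bay.
- **Dark grey tray:** the violet bottle is in the left bay and the oil bottle in the right bay.

**Placing:** I lowered each item until the wrist felt the tray floor (about 1–11 N) before opening the fingers. The release positions were within about 2 mm of the measured bay centres.

**Last checks:**
- Pictures from both cameras show all five items upright in their bays, with the arm clear of everything.
- The red bottle's centroid in the picture moved by 0.1 pixel.
- The remaining cups' vertical extent in the picture is the same as just after the top cup was lifted off. Their low-part centroid moved 0.4 pixel since then.

**Disagreements:**
- The two cameras disagreed by up to 6 mm on the first picks of the iodine and red cap tips. I shifted my estimate of the iodine bottle's position by about 2 mm before grasping it.
- The gripper read 1.5–3 mm less than the stated diameters on round items, though the box matched. No slip showed.
- Two early move calls were refused for missing keys, with nothing moved.

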